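# Find the impeller's heavy side by feel and hold it down

### The arm

A 7-joint arm with a two-finger parallel gripper is mounted at the origin on the work surface. World frame = base frame: x ahead of the robot, y to its left, z up, the work surface at z = 0. Lengths are in m, angles in rad, forces in N, time in s.
With the tool pointing down it reaches from about 0.4 to 0.9 m from the base axis. Payload 5.6 kg.
Tool frame: the origin (TCP) lies on the centre line of the jaws, within the pads' length; the fingertips stand 25 mm ahead of it and the grasp point (between the pads) lies 6 mm ahead of it; z points along the fingers, y is the direction in which the jaws open and shut (so a half turn about z gives the same grasp; the last joint's range is limited). The gripper opens to 92 mm and grips with 3 to 60 N. Pads are 20 mm wide; open, the fingers measure 128 mm over their backs; the gripper's body (75 mm by 189 mm) begins 69 mm behind the grasp point.
Start: joints at [-1.198, 0.468, -0.012, 1.603, 0.006, 1.071, -0.056], TCP at [0.263, 0.595, 0.24] pointing down, gripper open.
Joint ranges: [-2.53, 2.53], [-0.31, 2.02], [-1.57, 1.55], [0.28, 2.44], [-1.29, 4.43], [0.15, 1.84], [-2.92, 2.92]. Speed limits (rad/s): [2.57, 2.57, 3.14, 3.14, 3.14, 3.14, 3.14].

### API

Orientations are given as a 3x3 rotation matrix whose columns are the frame's x, y, z axes.
In Python, from workcell import telemetry, eyes, job gives the robot as it stands. The module is installed in compiled form; this text tells all that it offers.
- The arm moves only by the tool servo_tool, never from a script. Its argument "motion" is a list that holds one entry, the list of rows, each a list of 6 numbers: the shift along the tool's x, y, z as a fraction of full scale, then the turn, a rotation vector about the tool's x, y, z as a fraction of full scale. In form: [[[x, y, z, rx, ry, rz], ...]]. A call has 1 to 5 rows; each row is the pose to reach, as a shift and turn from the pose commanded when the call began, along the tool's axes at that moment; what a row does not reach only later rows make up. Full scale, the value 1, is 1000 mm for a shift and pi/4 rad for a turn. A row lasts 1/12 s, in which the tool goes at most 41.7 mm and 7.16 degrees, less where a joint would pass 70% of its speed; a pose out of reach is approached as far as the arm can. A call with a number of a shift or a turn outside -1 to 1 is refused whole. A call with a gripper value outside its range is refused whole. "hand" is the closure, from -1 (fully open) to 1 (shut), set as the call begins (left out, the last holds). The fingers move at their own pace and stop on an object; the grip force is fixed at half the most. Time passes only in rows, so rows that repeat a pose let the fingers close. It gives the time, the measured TCP pose, the force and the opening at its end, in the units of the state.
- telemetry.state(): the state, without advancing time (a new reading comes with each control period).
- eyes.snapshot(name): name is "scene" or "top" or "wrist"; returns the picture (420x560x3 uint8, blue, green, red); there is no depth.
- eyes.get_calibration(name): a dict with "fx", "fy", "cx", "cy" (pixels), "camera_from_world" (4x4, takes a point from world to camera coordinates). Camera axes: x right, y down, z forward; pixel columns grow to the right and rows downward; lengths in m; the calibration is good to about 2 mm. A picture is of the moment at which its call begins: read the wrist's pose just before it. get_calibration takes no time and is no camera call; for the wrist camera it gives the pose at the moment of the call.
- job.finish_job(): hands the job in, once; it reports no verdict.
Trained networks look in the newest picture that a camera, given by its name, has taken for a name from the list of things; names that differ only in an ending like _2 or _b are one class to them, and where a whole thing is asked for, a point or a joint stands for the part that bears it (a point fixed in the world has none). Each returns a list of dicts, best first, with "p" (0 to 1); they miss things now and then, are a little off and sometimes report something else, mostly with a low value. They report only what shows in the picture. A call takes as long as a camera call.
- eyes.spot_in(query, camera): "extent" ([centre column, centre row, width, height] as shares, 0 to 1, of the picture: columns of its width, rows of its height, round what is visible of it).
The state is a dict: "clock": time; "joints": joint angles; "joint_vel": joint speeds; "joint_torque": joint torques, N m; "position": TCP position; "ee_rot": TCP orientation; "force": force on the tool from outside, world axes, zero at the start; "ft_torque": the same for the moment, N m; "width": opening from 0.0 (shut) to 1.0 (fully open).
Only numpy, scipy, OpenCV 4.12 (cv2) and the standard library are available. Lean on these libraries where they do the work, as an engineer would, in place of code of your own. Each camera call takes 0.05 s, during which the arm holds its last target.

### The job

The pale grey nylon impeller on the chrome arbor has a steel counterweight moulded in on one side, out of sight, and the arbor's felt washer drags enough that the impeller stays wherever it is left. Turn it by hand to feel which side is the heavy one, bring the heavy side straight down, and finish while still gripping the impeller and holding it still there, so that its light side can be marked at the top: do not let go at the end. Leave the jar lid, the stone in its case and the ejector pin in its block where they lie.

Things in the scene. Friction and masses are not known exactly. Their poses are not given: they have to be found in the camera images.
- stand: fixed iron angle bracket whose bayonet socket grips a level chrome arbor. Origin on the surface plate's face (40 mm above the work surface) below the impeller's middle; z up, x along the arbor to its free end. Arbor axis 135 mm above the origin. Upright at x = -156 to -130, y = -40 to 40, up to 171 mm; foot x = -215 to -90, 16 mm high; brass nut (radius 11) in front of the impeller to x = 38 mm
- arbor_shoulder (a point): point on the arbor's axis 32 mm behind the impeller's middle, at the end of the chrome holder (radius 17 mm); axes as the stand's. Behind it the holder runs 52 mm to the bayonet socket (radius 25 mm, 40 mm long) and its flange (radius 36 mm)
- impeller_mid (a point): middle of the pale grey nylon impeller, on the arbor's axis: a wheel 190 mm across, 40 mm wide along the arbor, faces flat from 35 mm radius to the rim, 60 mm free behind it. It can be pinched across its width at the rim from above or up to about 45 degrees either side. Axes turn with it: x along the arbor to the free end, z towards the gate mark, which is no sign of the heavy side
- impeller (a joint): angle of the impeller, rad: 0 with the dark 9 mm gate mark (front face, 72 mm from the axis) up; grows anticlockwise seen from the free end (right-handed about the stand's x). Turns without end. Drag 0.26 N m either way; the unseen counterweight adds 0.17 to 0.24 N m when level with the axis, 0 when up or down: harder to turn while the heavy side climbs. Never turns by itself; 0.9 kg in all
- jar_lid_mid (a point): bystander: middle of a loose red plastic jar lid lying on the plate, 82 mm across, 18 mm high
- stone_case_mid (a point): bystander: middle of a walnut case, 70 x 150 mm and 24 mm high, with a green abrasive stone in it standing up to 32 mm; loose on the plate
- pin_block_mid (a point): bystander: middle of a dark steel grooved block, 80 x 40 mm and 26 mm high, loose on the plate
- ejector_pin_mid (a point): bystander: middle of a bright steel ejector pin, 10 mm thick and 126 mm long with a head 18 mm across, lying in the groove of the block

How it is judged:
At the end, for the whole second after the job is handed in: The impeller's heavy side (its hidden counterweight) points straight down within 20 degrees, the impeller stands still, and the fingers are holding it with more than 5 N (z of ballast_c0 in the frame of stand below 0.0692 m and contact force between the fingers and impeller above 5 N and velocity of joint impeller between -0.05 and 0.05 rad/s); the arm keeps its last pose, push and grip.
It fails at once if the jar lid is moved by more than 15 mm (distance of jar_lid_mid from where it was at the start of the episode above 0.015 m).
It fails at once if the stone case is moved by more than 15 mm (distance of stone_case_mid from where it was at the start of the episode above 0.015 m).
It fails at once if the pin block is moved by more than 15 mm (distance of pin_block_mid from where it was at the start of the episode above 0.015 m).
It fails at once if the ejector pin is moved by more than 15 mm (distance of ejector_pin_mid from where it was at the start of the episode above 0.015 m).
It also fails if it takes over 58 s, if anything falls off the work surface, if the arm or the gripper's body presses on something with over 40 N, if the wrist force passes 120 N, or if a joint passes its speed limit or range.

## Working session

There is one attempt and no reset: what is moved stays moved. The work goes in short steps, Python scripts to look and compute and a tool call to move; the robot and the scene stay as the last step left them, time stands still between calls to the robot, and variables do not carry over. Pictures are saved under pics/ and viewed, and the job is handed in when it is done.

Besides the shell and the picture viewer there is one more tool, called as name(argument=value, ...), one argument or row to a line, values as JSON. servo_tool: Moves the arm, as the interface text tells. Shift numbers are shares of 1000 mm and turn numbers shares of pi/4 rad, none past 1 either way. Its arguments: {"type":"object","properties":{"motion":{"type":"array","items":{"type":"array","items":{"type":"array","items":{"type":"number","minimum":-1,"maximum":1}}}},"hand":{"type":"number"}},"required":["motion"]}

```bash
mkdir -p pics
cat > h.py <<'E'
from workcell import telemetry, eyes, job
import numpy as np, cv2
np.set_printoptions(precision=4,suppress=True)
def st():
    s=telemetry.state(); print({k:np.round(s[k],3).tolist() for k in s}); return s
def snap(c,n):
    im=eyes.snapshot(c); cv2.imwrite(f'pics/{n}.png',im); return im
def proj(c,p):
    k=eyes.get_calibration(c); q=np.array(k['camera_from_world'])@np.append(p,1)
    return k['fx']*q[0]/q[2]+k['cx'],k['fy']*q[1]/q[2]+k['cy']
def ray(c,u,v):
    k=eyes.get_calibration(c);T=np.linalg.inv(np.array(k['camera_from_world']))
    d=T[:3,:3]@np.array([(u-k['cx'])/k['fx'],(v-k['cy'])/k['fy'],1]);return T[:3,3],d/np.linalg.norm(d)
E
python3 - <<'E'
from h import *
st()
for c in ('scene','top'):
    snap(c,c+'0')
    for q in ('impeller','stand','jar_lid_mid','stone_case_mid','pin_block_mid','ejector_pin_mid'):
        r=eyes.spot_in(q,c)
        print(c,q,[(round(x['p'],2),np.round(np.array(x['extent'])*[560,420,560,420],1).tolist()) for x in r[:2]])
E
```

```text
{'clock': 0.0, 'joints': [-1.198, 0.468, -0.012, 1.604, 0.006, 1.071, -0.056], 'joint_vel': [0.001, -0.001, -0.002, -0.0, 0.001, 0.002, -0.002], 'joint_torque': [-0.0, -52.057, -0.013, -24.376, -0.057, 0.017, 0.0], 'position': [0.262, 0.594, 0.239], 'ee_rot': [[-0.915, 0.404, -0.001], [0.404, 0.915, -0.002], [-0.0, -0.002, -1.0]], 'force': [-0.134, -0.66, -0.074], 'ft_torque': [-0.007, -0.013, -0.011], 'width': 0.997}
scene impeller [(0.7, [254.3, 173.5, 65.0, 83.1]), (0.32, [235.1, 171.4, 106.6, 80.5])]
scene stand [(0.89, [234.0, 171.9, 108.7, 80.8])]
scene jar_lid_mid [(0.66, [305.0, 150.5, 27.0, 18.8]), (0.65, [235.1, 172.6, 105.0, 82.0])]
scene stone_case_mid [(0.73, [234.0, 170.8, 109.1, 85.0]), (0.65, [128.0, 304.1, 86.2, 72.6])]
scene pin_block_mid [(0.85, [314.3, 302.3, 36.0, 41.4])]
scene ejector_pin_mid [(0.65, [316.0, 301.7, 28.1, 53.4])]
top impeller [(0.93, [272.3, 250.1, 67.9, 14.8]), (0.33, [273.8, 279.4, 69.8, 86.6])]
top stand [(0.81, [273.4, 278.8, 72.1, 86.0])]
top jar_lid_mid [(0.85, [174.8, 271.7, 33.3, 33.9]), (0.35, [274.1, 279.7, 70.9, 89.6])]
top stone_case_mid [(0.62, [397.1, 260.9, 52.0, 26.5])]
top pin_block_mid []
top ejector_pin_mid [(0.69, [320.3, 160.9, 46.4, 3.1])]
```

View pics/scene0.png

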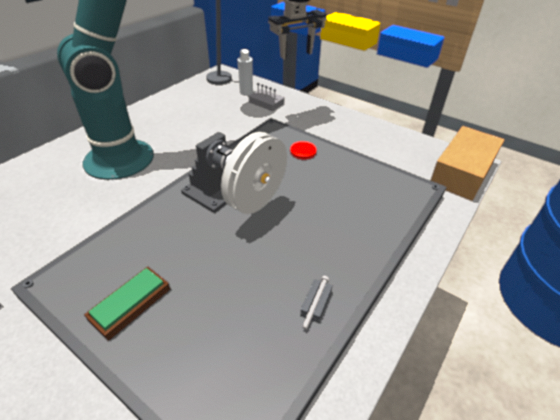

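View pics/top0.png

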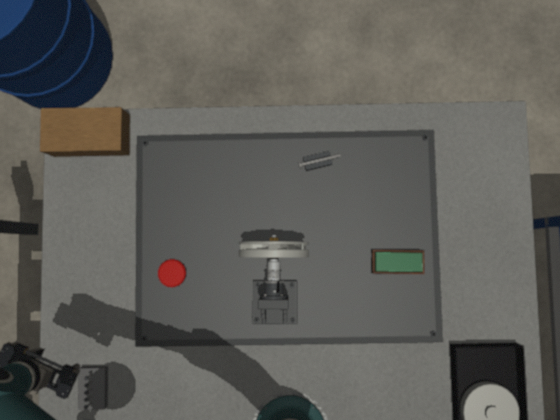

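Run:
```python
from h import *
for c in ('scene','top'):
    k=eyes.get_calibration(c); T=np.linalg.inv(np.array(k['camera_from_world'])); print(c,T,k['fx'])
def atz(c,u,v,z):
    o,d=ray(c,u,v); return o+d*(z-o[2])/d[2]
for n,u,v,z in [('imp rim L',238.4,250.1,.2),('imp rim mid',272.3,250.1,.27),('imp R',306,250.1,.2),('lid',174.8,271.7,.058),('case',397.1,260.9,.064),('pin',320,161,.066)]:
    print(n,atz('top',u,v,z))
```

```text
scene [[ 0.8087  0.4055 -0.4261  0.9953]
 [ 0.5879 -0.5333  0.6082 -0.5027]
 [ 0.0194 -0.7424 -0.6697  0.7262]
 [ 0.      0.      0.      1.    ]] 382.6689318803576
top [[-0.017  -0.9963  0.0844  0.5331]
 [-0.9998  0.0179  0.0099 -0.0028]
 [-0.0114 -0.0842 -0.9964  1.5715]
 [ 0.      0.      0.      1.    ]] 515.3142915178502
imp rim L [0.5362 0.1263 0.2   ]
imp rim mid [0.5346 0.0343 0.27  ]
imp R [ 0.5332 -0.053   0.2   ]
lid [0.4768 0.3264 0.058 ]
case [ 0.4975 -0.3216  0.064 ]
pin [ 0.7945 -0.1048  0.066 ]
```

Run:
```python
from h import *
a=cv2.imread('pics/top0.png')[220:335,225:325]; cv2.imwrite('pics/topz.png',cv2.resize(a,None,fx=5,fy=5,interpolation=cv2.INTER_CUBIC))
a=cv2.imread('pics/scene0.png')[120:220,180:300]; cv2.imwrite('pics/scz.png',cv2.resize(a,None,fx=6,fy=6,interpolation=cv2.INTER_CUBIC))
```

```text
(no output)
```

View pics/topz.png

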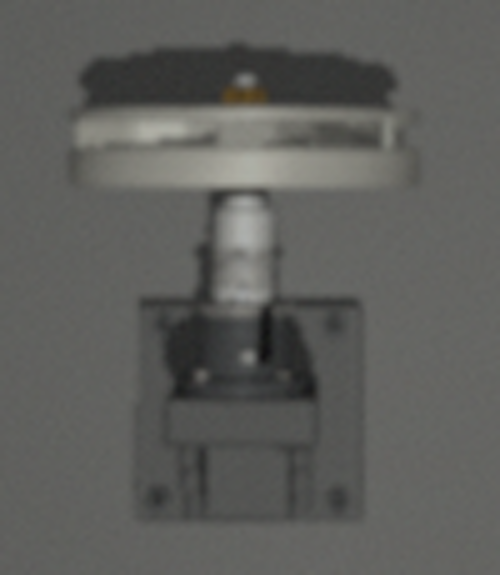

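View pics/scz.png

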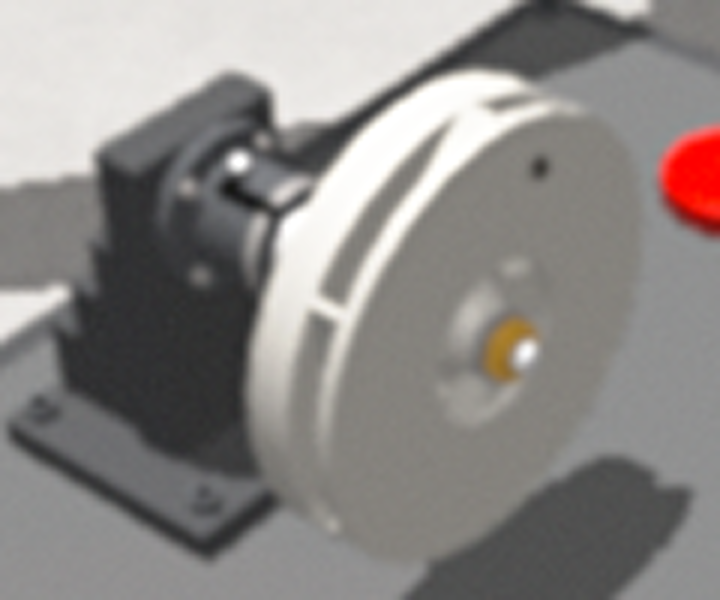

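```bash
cat >> h.py <<'E'
from scipy.optimize import least_squares
def T_st(p):
    x,y,a=p; c,s=np.cos(a),np.sin(a); return np.array([[c,-s,0],[s,c,0],[0,0,1]]),np.array([x,y,.04])
E
python3 - <<'E'
from h import *
top=lambda u,v:((u+.5)/5-.5+225,(v+.5)/5-.5+220)
sc=lambda u,v:((u+.5)/6-.5+180,(v+.5)/6-.5+120)
O=[('top',top(140,300),(-.09,1,.016)),('top',top(362,300),(-.09,-1,.016)),('top',top(137,518),(-.215,1,.016)),('top',top(362,518),(-.215,-1,.016)),
('top',top(170,445),(-.156,.04,.171)),('top',top(316,445),(-.156,-.04,.171)),('top',top(172,400),(-.13,.04,.171)),('top',top(317,400),(-.13,-.04,.171)),
('scene',sc(510,350),(.038,0,.135)),('top',top(243,97),(.038,0,.14))]
def f(p):
    R,t=T_st(p[:3]); r=[]
    for c,uv,q in O:
        q=np.array(q,float)
        if abs(q[1])==1:q[1]*=p[3]
        r+=list(np.array(proj(c,R@q+t))-uv)
    return np.array(r)
s=least_squares(f,[.535,.036,0,.05],loss='soft_l1'); print(s.x,np.degrees(s.x[2])); print(f(s.x).reshape(-1,2))
# gate mark
R,t=T_st(s.x[:3]); o,d=ray('scene',*sc(540,167)); o=R.T@(o-t);d=R.T@d
q=o+d*(.02-o[0])/d[0]; print('mark in stand',q, np.hypot(q[1],q[2]-.135), 'angle',np.degrees(np.arctan2(-q[1],q[2]-.135)))
# rim check
for th in range(0,360,45):
    a=np.radians(th); q=R@np.array([.02,-np.sin(a)*.095,.135+np.cos(a)*.095])+t; print(th,np.round(proj('scene',q),1),np.round(proj('top',q),1))
E
```

```text
[ 0.5371  0.0334 -0.0165  0.065 ] -0.9479019354259699
[[-0.1976  0.6684]
 [-0.0549  0.6762]
 [ 0.2204  0.5675]
 [ 0.0773  0.6183]
 [-0.7132  0.6222]
 [ 0.7736  0.6471]
 [-1.0801 -0.4649]
 [ 0.5567 -0.4468]
 [ 3.3894  1.9975]
 [ 0.3906 -3.9224]]
mark in stand [0.02   0.0291 0.2008] 0.07194214759321663 angle -23.82265839365992
0 [261. 142.] [272.7 241.2]
45 [240.8 167.4] [299.1 241.3]
90 [233.9 198.4] [308.8 241.8]
135 [244.  213.8] [298.  242.2]
180 [262.6 207. ] [274.5 242.3]
225 [279.3 184.7] [250.6 242.2]
270 [286.5 157.9] [238.5 241.8]
315 [279.9 139.5] [246.9 241.4]
```

```bash
cat >> h.py <<'E'
from scipy.spatial.transform import Rotation as Ro
P=[.5371,.0334,-.0165]
RS,TS=T_st(P); C=RS@np.array([0,0,.135])+TS
def target(phi,r):  # tool tilted: at rim angle phi (deg, right-handed about arbor x from top), TCP radius r
    a=np.radians(phi); rad=RS@np.array([0,-np.sin(a),np.cos(a)]); z=-rad; y=RS@np.array([1.,0,0]); x=np.cross(y,z)
    return C+rad*r, np.c_[x,y,z]
def delta(p,R):
    s=telemetry.state(); R0=np.array(s['ee_rot']); 
    return R0.T@(p-np.array(s['position'])), Ro.from_matrix(R0.T@R).as_rotvec()/(np.pi/4)
E
python3 - <<'E'
from h import *
print(C); p,R=target(0,.20); print(p,R); print(delta(p,R))
E
```

```text
[0.5371 0.0334 0.175 ]
[0.5371 0.0334 0.375 ] [[ 0.0165  0.9999 -0.    ]
 [ 0.9999 -0.0165 -0.    ]
 [-0.      0.     -1.    ]]
(array([-0.4779, -0.4025, -0.1354]), array([ 0.    , -0.    ,  1.4915]))
```

servo_tool(
  motion=[
    [[0,0,-0.04,0,0,0],[0,0,-0.08,0,0,0],[0,0,-0.12,0,0,0],[-0.02,-0.02,-0.145,0,0,0.05],[-0.045,-0.04,-0.155,0,0,0.15]],
  ],
  hand=-1,
)

```text
clock: 1.12
position: [0.2862, 0.542, 0.3992]
ee_rot: [[-0.862, 0.506, 0.002], [0.506, 0.862, 0.007], [0.002, 0.007, -1.0]]
force: [1.0, -0.7, -0.2]
width: 1.002
```

Run:
```python
from h import *
st(); p,R=target(0,.22); print(p,delta(p,R))
```

```text
{'clock': 1.117, 'joints': [-1.159, 0.288, 0.026, 1.499, -0.009, 1.348, -0.092], 'joint_vel': [0.309, -0.475, 0.303, 0.468, -0.059, 0.056, -0.427], 'joint_torque': [-3.171, -40.73, -1.706, -27.886, -0.147, 0.221, 0.684], 'position': [0.286, 0.542, 0.399], 'ee_rot': [[-0.862, 0.506, 0.002], [0.506, 0.862, 0.007], [0.002, 0.007, -1.0]], 'force': [0.965, -0.695, -0.164], 'ft_torque': [-0.018, -0.055, -0.019], 'width': 1.002}
[0.5371 0.0334 0.395 ] (array([-0.4739, -0.3116,  0.0011]), array([ 0.0068, -0.0071,  1.345 ]))
```

servo_tool(
  motion=[
    [[-0.03,-0.02,0,0,0,0.12],[-0.06,-0.04,0,0,0,0.24],[-0.09,-0.06,0,0,0,0.36],[-0.12,-0.08,0,0,0,0.48],[-0.15,-0.1,0,0,0,0.6]],
  ],
)

```text
clock: 1.53
position: [0.3663, 0.3757, 0.3949]
ee_rot: [[-0.532, 0.847, 0.0], [0.847, 0.532, 0.001], [0.0, 0.001, -1.0]]
force: [0.6, 0.4, 0.3]
width: 1.004
```

Run:
```python
from h import *
st(); p,R=target(0,.22); print(p,delta(p,R))
```

```text
{'clock': 1.533, 'joints': [-1.011, 0.123, 0.167, 1.713, -0.021, 1.307, -0.279], 'joint_vel': [0.382, -0.31, 0.368, 0.362, 0.002, -0.051, -0.378], 'joint_torque': [-2.563, -33.024, -0.883, -27.253, -0.139, 0.151, 0.38], 'position': [0.366, 0.376, 0.395], 'ee_rot': [[-0.532, 0.847, 0.0], [0.847, 0.532, 0.001], [0.0, 0.001, -1.0]], 'force': [0.622, 0.376, 0.283], 'ft_torque': [0.0, 0.019, -0.042], 'width': 1.004}
[0.5371 0.0334 0.395 ] (array([-0.3807, -0.0376, -0.0003]), array([ 0.0006, -0.0007,  0.7358]))
```

servo_tool(
  motion=[
    [[-0.04,-0.004,0,0,0,0.08],[-0.08,-0.008,0,0,0,0.16],[-0.12,-0.012,0,0,0,0.24],[-0.16,-0.016,0,0,0,0.32],[-0.2,-0.02,0,0,0,0.4]],
  ],
)

```text
clock: 1.95
position: [0.4566, 0.1959, 0.395]
ee_rot: [[-0.246, 0.969, 0.001], [0.969, 0.246, 0.001], [0.001, 0.001, -1.0]]
force: [0.2, -0.2, 0.1]
width: 1.002
```

Run:
```python
from h import *
s=telemetry.state();print(s['joint_vel']); p,R=target(0,.22); print(p,delta(p,R))
```

```text
[ 0.527   0.0156  0.4792 -0.0069 -0.034  -0.0031  0.259 ]
[0.5371 0.0334 0.395 ] (array([-0.1774,  0.038 , -0.0001]), array([ 0.001 , -0.0009,  0.3378]))
```

servo_tool(
  motion=[
    [[-0.04,0.008,0,0,0,0.08],[-0.08,0.016,0,0,0,0.16],[-0.12,0.026,0,0,0,0.24],[-0.145,0.033,0,0,0,0.29],[-0.155,0.035,0,0,0,0.31]],
  ],
)

```text
clock: 2.37
position: [0.53, 0.0518, 0.395]
ee_rot: [[-0.0, 1.0, 0.001], [1.0, 0.0, -0.001], [-0.001, 0.001, -1.0]]
force: [-0.2, -0.4, 0.8]
width: 0.999
```

servo_tool(
  motion=[
    [[0,0,0,0,0,0],[0,0,0,0,0,0]],
  ],
)

```text
clock: 2.53
position: [0.5283, 0.0576, 0.3944]
ee_rot: [[-0.01, 1.0, -0.001], [1.0, 0.01, 0.001], [0.001, -0.001, -1.0]]
force: [-0.8, 0.1, -0.2]
width: 1.0
```

Run:
```python
from h import *
s=st(); p,R=target(0,.22); print(p,delta(p,R)); snap('wrist','w1')
for c in ['wrist']:
    r=eyes.spot_in('impeller',c);print([(round(x['p'],2),np.round(np.array(x['extent'])*[560,420,560,420],1).tolist()) for x in r[:2]])
for q in [(.02,.0,.23),(-.02,0,.23),(.038,0,.135)]: print(q,proj('wrist',RS@np.array(q)+TS))
```

```text
{'clock': 2.533, 'joints': [-0.617, 0.135, 0.505, 1.716, -0.068, 1.308, -0.088], 'joint_vel': [-0.024, -0.006, -0.027, 0.006, -0.004, 0.002, 0.0], 'joint_torque': [1.503, -31.687, 3.161, -26.971, 0.084, -0.016, 0.012], 'position': [0.528, 0.058, 0.394], 'ee_rot': [[-0.01, 1.0, -0.001], [1.0, 0.01, 0.001], [0.001, -0.001, -1.0]], 'force': [-0.78, 0.096, -0.235], 'ft_torque': [-0.062, 0.061, -0.01], 'width': 1.0}
[0.5371 0.0334 0.395 ] (array([-0.0243,  0.0086, -0.0006]), array([-0.0008, -0.0009,  0.0334]))
[(0.88, [291.9, 201.3, 48.7, 161.7])]
(0.02, 0.0, 0.23) (np.float64(313.1859749821623), np.float64(232.10284749967235))
(-0.02, 0, 0.23) (np.float64(269.3206584143741), np.float64(230.90295822429826))
(0.038, 0, 0.135) (np.float64(320.57335934943694), np.float64(202.61948307560996))
```

View pics/w1.png

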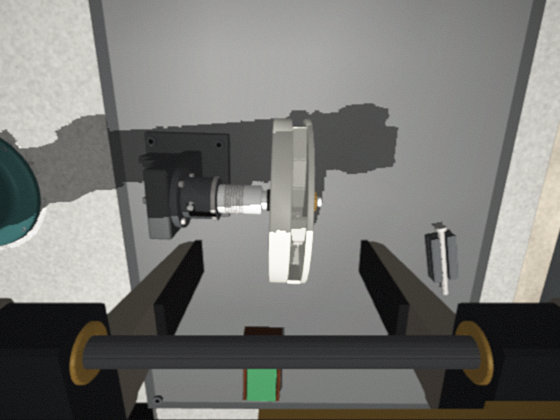

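servo_tool(
  motion=[
    [[-0.012,0.0045,0,0,0,0.017],[-0.024,0.0085,0,0,0,0.033],[-0.0243,0.0086,0.03,0,0,0.033],[-0.0243,0.0086,0.06,0,0,0.033],[-0.0243,0.0086,0.08,0,0,0.033]],
  ],
)

```text
clock: 3.05
position: [0.5369, 0.0312, 0.3126]
ee_rot: [[0.019, 1.0, -0.001], [1.0, -0.019, -0.001], [-0.001, -0.001, -1.0]]
force: [0.2, 0.4, -1.0]
width: 1.0
```

servo_tool(
  motion=[
    [[0,0,0.02,0,0,0],[0,0,0.04,0,0,0],[0,0,0.053,0,0,0],[0,0,0.053,0,0,0],[0,0,0.053,0,0,0]],
  ],
)

```text
clock: 3.47
position: [0.5375, 0.0316, 0.2615]
ee_rot: [[0.018, 1.0, -0.001], [1.0, -0.018, -0.001], [-0.001, -0.001, -1.0]]
force: [0.7, -0.9, -0.5]
width: 0.999
```

Run:
```python
from h import *
s=st(); p,R=target(0,.086); print(p,delta(p,R)); snap('wrist','w2')
```

```text
{'clock': 3.467, 'joints': [-0.551, 0.267, 0.515, 1.881, -0.151, 1.033, 0.008], 'joint_vel': [-0.003, -0.022, 0.002, -0.026, 0.002, 0.002, -0.002], 'joint_torque': [-0.063, -34.879, 3.3, -22.643, -0.075, 0.008, 0.022], 'position': [0.538, 0.032, 0.261], 'ee_rot': [[0.018, 1.0, -0.001], [1.0, -0.018, -0.001], [-0.001, -0.001, -1.0]], 'force': [0.723, -0.881, -0.469], 'ft_torque': [-0.024, -0.011, 0.007], 'width': 0.999}
[0.5371 0.0334 0.261 ] (array([ 0.0018, -0.0005,  0.0005]), array([-0.001 ,  0.001 , -0.0025]))
```

View pics/w2.png

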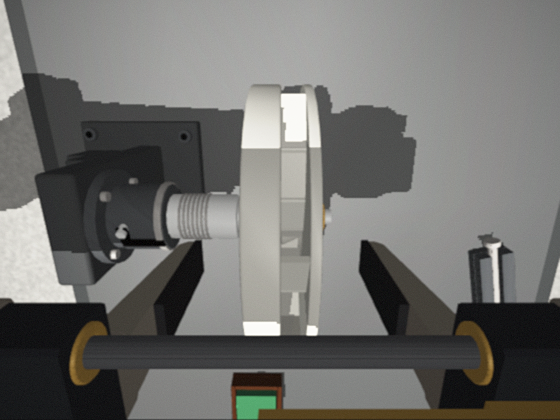

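servo_tool(
  motion=[
    [[0.0015,0,0,0,0,0],[0.0015,0,0,0,0,0],[0.0015,0,0,0,0,0],[0.0015,0,0,0,0,0],[0.0015,0,0,0,0,0]],
  ],
  hand=1,
)

```text
clock: 3.93
position: [0.5377, 0.0338, 0.262]
ee_rot: [[0.018, 1.0, 0.001], [1.0, -0.018, 0.0], [0.0, 0.001, -1.0]]
force: [-0.1, -0.5, 0.1]
width: 0.661
```

servo_tool(
  motion=[
    [[0,0,0,0,0,0],[0,0,0,0,0,0],[0,0,0,0,0,0]],
  ],
)

```text
clock: 4.18
position: [0.5375, 0.0338, 0.2616]
ee_rot: [[0.018, 1.0, -0.0], [1.0, -0.018, 0.0], [0.0, -0.0, -1.0]]
force: [0.6, 0.2, -1.1]
width: 0.44
```

```bash
cat >> h.py <<'E'
import json
def meas(tag=''):
    s=telemetry.state(); p=np.array(s['position']); F=np.array(s['force']); M=np.array(s['ft_torque']); ax=RS[:,0]
    d=RS.T@(p-C); z=RS.T@np.array(s['ee_rot'])[:,2]
    ang=np.degrees(np.arctan2(-d[1],d[2])); tilt=np.degrees(np.arctan2(z[1],-z[2]))
    m0=M@ax; m1=(np.cross(p-C,F))@ax
    row=dict(t=round(s['clock'],3),tag=tag,ang=round(ang,2),tilt=round(tilt,2),r=round(float(np.hypot(d[1],d[2])),4),x=round(d[0],4),F=np.round(RS.T@F,2).tolist(),M=np.round(RS.T@M,3).tolist(),tau=round(m0+m1,3),w=round(s['width'],3),jv=round(float(np.abs(s['joint_vel']).max()),2),j=np.round(s['joints'],2).tolist(),jt=np.round(s['joint_torque'],2).tolist())
    open('log.jsonl','a').write(json.dumps(row)+'\n'); print(row)
E
python3 -c "
from h import *
meas('grip')"
```

```text
{'t': 4.183, 'tag': 'grip', 'ang': np.float64(-0.25), 'tilt': np.float64(0.0), 'r': 0.0866, 'x': np.float64(0.0004), 'F': [0.58, 0.22, -1.08], 'M': [-0.069, 0.022, 0.041], 'tau': np.float64(-0.088), 'w': 0.44, 'jv': 0.0, 'j': [-0.55, 0.27, 0.51, 1.88, -0.15, 1.03, 0.0], 'jt': [-0.0, -36.06, 3.49, -23.61, -0.05, 0.02, -0.0]}
```

servo_tool(
  motion=[
    [[0,0,0,0,0,0],[0,0,0,0,0,0],[-0.003,0,0,0,0.0444,0],[-0.006,0,0.0002,0,0.0889,0],[-0.009,0,0.0005,0,0.1333,0]],
  ],
  hand=1,
)

```text
clock: 4.6
position: [0.5372, 0.0259, 0.2611]
ee_rot: [[0.017, 1.0, 0.001], [0.994, -0.017, 0.107], [0.107, -0.0, -0.994]]
force: [-2.1, 3.6, -0.6]
width: 0.433
```

```bash
python3 -c "
from h import *
meas('+')"
```

```text
{'t': 4.6, 'tag': '+', 'ang': np.float64(4.99), 'tilt': np.float64(6.17), 'r': 0.0864, 'x': np.float64(0.0002), 'F': [-2.17, 3.54, -0.62], 'M': [0.261, 0.327, -0.016], 'tau': np.float64(-0.039), 'w': 0.433, 'jv': 0.54, 'j': [-0.47, 0.26, 0.5, 1.89, -0.27, 1.04, 0.14], 'jt': [-0.64, -36.14, 4.63, -24.05, 0.74, -0.46, -0.48]}
```

servo_tool(
  motion=[
    [[-0.003,0,0,0,0.0444,0],[-0.006,0,0.0002,0,0.0889,0],[-0.009,0,0.0005,0,0.1333,0],[-0.012,0,0.0008,0,0.1778,0],[-0.0149,0,0.0013,0,0.2222,0]],
  ],
)

```text
clock: 5.02
position: [0.5369, 0.011, 0.2583]
ee_rot: [[0.016, 1.0, 0.004], [0.96, -0.017, 0.279], [0.279, -0.0, -0.96]]
force: [-2.2, 2.1, -0.2]
width: 0.433
```

```bash
python3 -c "
from h import *
meas('+')"
```

```text
{'t': 5.017, 'tag': '+', 'ang': np.float64(15.06), 'tilt': np.float64(16.18), 'r': 0.0862, 'x': np.float64(0.0001), 'F': [-2.26, 2.03, -0.18], 'M': [0.078, 0.233, -0.013], 'tau': np.float64(-0.087), 'w': 0.433, 'jv': 0.53, 'j': [-0.33, 0.29, 0.48, 1.89, -0.47, 1.08, 0.37], 'jt': [-0.51, -37.63, 4.6, -23.7, 0.13, -0.33, -0.49]}
```

servo_tool(
  motion=[
    [[-0.003,0,0,0,0.0444,0],[-0.006,0,0.0002,0,0.0889,0],[-0.009,0,0.0005,0,0.1333,0],[-0.012,0,0.0008,0,0.1778,0],[-0.0149,0,0.0013,0,0.2222,0]],
  ],
)

```text
clock: 5.43
position: [0.5366, -0.0031, 0.2529]
ee_rot: [[0.015, 1.0, 0.007], [0.897, -0.017, 0.441], [0.441, -0.0, -0.897]]
force: [-2.0, 2.4, -0.2]
width: 0.433
```

```bash
python3 -c "
from h import *
meas('+')"
```

```text
{'t': 5.433, 'tag': '+', 'ang': np.float64(25.08), 'tilt': np.float64(26.18), 'r': 0.086, 'x': np.float64(0.0001), 'F': [-2.02, 2.36, -0.23], 'M': [-0.048, 0.124, 0.067], 'tau': np.float64(-0.224), 'w': 0.433, 'jv': 0.47, 'j': [-0.18, 0.34, 0.46, 1.89, -0.65, 1.17, 0.58], 'jt': [-0.52, -40.14, 4.74, -22.9, -0.4, 0.03, -0.47]}
```

servo_tool(
  motion=[
    [[-0.003,0,0,0,0.0444,0],[-0.006,0,0.0002,0,0.0889,0],[-0.009,0,0.0005,0,0.1333,0],[-0.012,0,0.0008,0,0.1778,0],[-0.0149,0,0.0013,0,0.2222,0]],
  ],
)

```text
clock: 5.85
position: [0.5363, -0.016, 0.2452]
ee_rot: [[0.014, 1.0, 0.01], [0.807, -0.017, 0.59], [0.59, -0.0, -0.807]]
force: [-2.8, 3.1, -1.2]
width: 0.435
```

```bash
python3 -c "
from h import *
meas('+')"
```

```text
{'t': 5.85, 'tag': '+', 'ang': np.float64(35.15), 'tilt': np.float64(36.17), 'r': 0.0858, 'x': np.float64(0.0), 'F': [-2.87, 3.07, -1.18], 'M': [-0.246, 0.02, 0.04], 'tau': np.float64(-0.403), 'w': 0.435, 'jv': 0.38, 'j': [-0.05, 0.41, 0.44, 1.88, -0.8, 1.28, 0.75], 'jt': [-0.49, -43.51, 4.98, -21.67, -0.8, 0.53, -0.43]}
```

servo_tool(
  motion=[
    [[-0.003,0,0,0,0.0444,0],[-0.006,0,0.0002,0,0.0889,0],[-0.009,0,0.0005,0,0.1333,0]],
  ],
)

```text
clock: 6.1
position: [0.5362, -0.0231, 0.2395]
ee_rot: [[0.013, 1.0, 0.011], [0.741, -0.017, 0.671], [0.671, -0.0, -0.741]]
force: [-3.3, 2.9, -0.5]
width: 0.432
```

```bash
python3 -c "
from h import *
meas('+')"
```

```text
{'t': 6.1, 'tag': '+', 'ang': np.float64(41.22), 'tilt': np.float64(42.17), 'r': 0.0857, 'x': np.float64(0.0), 'F': [-3.33, 2.8, -0.5], 'M': [-0.221, -0.053, 0.063], 'tau': np.float64(-0.374), 'w': 0.432, 'jv': 0.34, 'j': [0.02, 0.46, 0.42, 1.87, -0.87, 1.35, 0.84], 'jt': [-0.48, -45.68, 5.12, -20.73, -0.94, 0.78, -0.42]}
```

servo_tool(
  motion=[
    [[0.003,0,0,0,-0.0444,0],[0.006,0,0.0002,0,-0.0889,0],[0.009,0,0.0005,0,-0.1333,0],[0.012,0,0.0008,0,-0.1778,0],[0.0149,0,0.0013,0,-0.2222,0]],
  ],
)

```text
clock: 6.52
position: [0.5364, -0.0132, 0.2471]
ee_rot: [[0.017, 1.0, 0.009], [0.85, -0.02, 0.526], [0.526, -0.001, -0.851]]
force: [-0.6, -1.7, -6.4]
width: 0.435
```

```bash
python3 -c "
from h import *
meas('-')"
```

```text
{'t': 6.517, 'tag': '-', 'ang': np.float64(32.87), 'tilt': np.float64(31.72), 'r': 0.0859, 'x': np.float64(0.0), 'F': [-0.57, -1.69, -6.38], 'M': [-1.561, 0.047, -0.261], 'tau': np.float64(-1.141), 'w': 0.435, 'jv': 0.4, 'j': [-0.11, 0.38, 0.45, 1.88, -0.74, 1.22, 0.68], 'jt': [0.46, -43.17, 2.39, -22.91, -2.53, 2.32, 0.64]}
```

servo_tool(
  motion=[
    [[0.003,0,0,0,-0.0444,0],[0.006,0,0.0002,0,-0.0889,0],[0.009,0,0.0005,0,-0.1333,0],[0.012,0,0.0008,0,-0.1778,0],[0.0149,0,0.0013,0,-0.2222,0]],
  ],
)

```text
clock: 6.93
position: [0.5366, 0.0, 0.2543]
ee_rot: [[0.019, 1.0, 0.007], [0.929, -0.02, 0.37], [0.37, -0.001, -0.929]]
force: [-0.6, -2.7, -4.1]
width: 0.434
```

```bash
python3 -c "
from h import *
meas('-')"
```

```text
{'t': 6.933, 'tag': '-', 'ang': np.float64(22.82), 'tilt': np.float64(21.74), 'r': 0.0861, 'x': np.float64(0.0001), 'F': [-0.6, -2.7, -4.08], 'M': [-1.379, 0.19, -0.251], 'tau': np.float64(-1.028), 'w': 0.434, 'jv': 0.48, 'j': [-0.24, 0.31, 0.48, 1.89, -0.58, 1.12, 0.49], 'jt': [0.09, -39.95, 1.79, -23.94, -2.36, 1.34, 0.78]}
```

servo_tool(
  motion=[
    [[0.003,0,0,0,-0.0444,0],[0.006,0,0.0002,0,-0.0889,0],[0.009,0,0.0005,0,-0.1333,0],[0.012,0,0.0008,0,-0.1778,0],[0.0149,0,0.0013,0,-0.2222,0]],
  ],
)

```text
clock: 7.35
position: [0.5369, 0.0142, 0.2592]
ee_rot: [[0.019, 1.0, 0.003], [0.979, -0.02, 0.204], [0.204, -0.001, -0.979]]
force: [-2.2, -2.6, -1.6]
width: 0.436
```

```bash
python3 -c "
from h import *
meas('-')"
```

```text
{'t': 7.35, 'tag': '-', 'ang': np.float64(12.84), 'tilt': np.float64(11.77), 'r': 0.0863, 'x': np.float64(0.0001), 'F': [-2.18, -2.63, -1.62], 'M': [-1.048, 0.302, -0.225], 'tau': np.float64(-0.795), 'w': 0.436, 'jv': 0.53, 'j': [-0.39, 0.27, 0.5, 1.89, -0.39, 1.06, 0.27], 'jt': [-0.15, -37.44, 1.4, -24.42, -1.96, 0.38, 0.86]}
```

servo_tool(
  motion=[
    [[0.003,0,0,0,-0.0444,0],[0.006,0,0.0002,0,-0.0889,0],[0.009,0,0.0005,0,-0.1333,0],[0.012,0,0.0008,0,-0.1778,0],[0.0149,0,0.0013,0,-0.2222,0]],
  ],
)

```text
clock: 7.77
position: [0.5372, 0.0291, 0.2614]
ee_rot: [[0.02, 1.0, 0.0], [0.999, -0.02, 0.031], [0.031, -0.0, -1.0]]
force: [-1.3, -2.9, -0.4]
width: 0.436
```

```bash
python3 -c "
from h import *
meas('-')"
```

```text
{'t': 7.767, 'tag': '-', 'ang': np.float64(2.83), 'tilt': np.float64(1.8), 'r': 0.0865, 'x': np.float64(0.0002), 'F': [-1.28, -2.94, -0.44], 'M': [-0.884, 0.476, -0.289], 'tau': np.float64(-0.628), 'w': 0.436, 'jv': 0.53, 'j': [-0.53, 0.26, 0.51, 1.88, -0.19, 1.03, 0.05], 'jt': [-0.29, -36.03, 1.42, -24.3, -1.39, -0.38, 0.86]}
```

servo_tool(
  motion=[
    [[0.003,0,0,0,-0.0444,0],[0.006,0,0.0002,0,-0.0889,0],[0.009,0,0.0005,0,-0.1333,0]],
  ],
)

```text
clock: 8.02
position: [0.5374, 0.0382, 0.2615]
ee_rot: [[0.02, 1.0, -0.002], [0.997, -0.02, -0.073], [-0.073, -0.0, -0.997]]
force: [-2.1, -3.2, 2.0]
width: 0.433
```

```bash
python3 -c "
from h import *
meas('-')"
```

```text
{'t': 8.017, 'tag': '-', 'ang': np.float64(-3.17), 'tilt': np.float64(-4.19), 'r': 0.0867, 'x': np.float64(0.0002), 'F': [-2.07, -3.28, 2.05], 'M': [-0.823, 0.52, -0.336], 'tau': np.float64(-0.53), 'w': 0.433, 'jv': 0.51, 'j': [-0.61, 0.27, 0.53, 1.88, -0.07, 1.04, -0.08], 'jt': [-0.35, -35.72, 1.62, -23.93, -1.05, -0.74, 0.83]}
```

servo_tool(
  motion=[
    [[0.003,0,0,0,-0.0444,0],[0.006,0,0.0002,0,-0.0889,0],[0.009,0,0.0005,0,-0.1333,0]],
  ],
)

```text
clock: 8.27
position: [0.5376, 0.0472, 0.2607]
ee_rot: [[0.019, 1.0, -0.004], [0.984, -0.02, -0.177], [-0.177, -0.0, -0.984]]
force: [-2.1, -2.6, 3.7]
width: 0.436
```

```bash
python3 -c "
from h import *
meas('-')"
```

```text
{'t': 8.267, 'tag': '-', 'ang': np.float64(-9.15), 'tilt': np.float64(-10.19), 'r': 0.0868, 'x': np.float64(0.0003), 'F': [-2.05, -2.64, 3.69], 'M': [-0.729, 0.657, -0.464], 'tau': np.float64(-0.453), 'w': 0.436, 'jv': 0.46, 'j': [-0.69, 0.29, 0.54, 1.87, 0.03, 1.05, -0.2], 'jt': [-0.28, -35.9, 2.07, -23.37, -0.68, -1.0, 0.78]}
```

servo_tool(
  motion=[
    [[0.003,0,0,0,-0.0444,0],[0.006,0,0.0002,0,-0.0889,0],[0.009,0,0.0005,0,-0.1333,0]],
  ],
)

```text
clock: 8.52
position: [0.5378, 0.0561, 0.2589]
ee_rot: [[0.019, 1.0, -0.006], [0.96, -0.02, -0.279], [-0.279, -0.0, -0.96]]
force: [-3.0, -2.3, 4.5]
width: 0.436
```

```bash
python3 -c "
from h import *
meas('-')"
```

```text
{'t': 8.517, 'tag': '-', 'ang': np.float64(-15.15), 'tilt': np.float64(-16.19), 'r': 0.0869, 'x': np.float64(0.0003), 'F': [-2.93, -2.34, 4.53], 'M': [-0.718, 0.714, -0.512], 'tau': np.float64(-0.418), 'w': 0.436, 'jv': 0.4, 'j': [-0.76, 0.32, 0.55, 1.85, 0.12, 1.08, -0.31], 'jt': [-0.13, -36.6, 2.73, -22.64, -0.33, -1.17, 0.73]}
```

servo_tool(
  motion=[
    [[0.003,0,0,0,-0.0444,0],[0.006,0,0.0002,0,-0.0889,0],[0.009,0,0.0005,0,-0.1333,0]],
  ],
)

```text
clock: 8.77
position: [0.538, 0.0648, 0.2562]
ee_rot: [[0.018, 1.0, -0.008], [0.926, -0.02, -0.378], [-0.378, -0.0, -0.926]]
force: [-2.7, -2.4, 7.2]
width: 0.433
```

```bash
python3 -c "
from h import *
meas('-')"
```

```text
{'t': 8.767, 'tag': '-', 'ang': np.float64(-21.14), 'tilt': np.float64(-22.19), 'r': 0.087, 'x': np.float64(0.0003), 'F': [-2.68, -2.4, 7.2], 'M': [-0.792, 0.815, -0.674], 'tau': np.float64(-0.371), 'w': 0.433, 'jv': 0.35, 'j': [-0.82, 0.36, 0.56, 1.84, 0.2, 1.12, -0.4], 'jt': [0.11, -37.78, 3.57, -21.76, -0.01, -1.27, 0.67]}
```

servo_tool(
  motion=[
    [[0.003,0,0,0,-0.0444,0],[0.006,0,0.0002,0,-0.0889,0],[0.009,0,0.0005,0,-0.1333,0]],
  ],
)

```text
clock: 9.02
position: [0.5381, 0.0731, 0.2526]
ee_rot: [[0.018, 1.0, -0.01], [0.881, -0.02, -0.472], [-0.473, -0.0, -0.881]]
force: [-3.7, -0.5, 7.3]
width: 0.431
```

```bash
python3 -c "
from h import *
meas('-')"
```

```text
{'t': 9.017, 'tag': '-', 'ang': np.float64(-27.11), 'tilt': np.float64(-28.2), 'r': 0.0872, 'x': np.float64(0.0004), 'F': [-3.65, -0.53, 7.3], 'M': [-0.798, 0.752, -0.732], 'tau': np.float64(-0.467), 'w': 0.431, 'jv': 0.3, 'j': [-0.88, 0.41, 0.57, 1.82, 0.27, 1.16, -0.48], 'jt': [0.4, -39.39, 4.54, -20.77, 0.26, -1.32, 0.62]}
```

servo_tool(
  motion=[
    [[0.003,0,0,0,-0.0444,0],[0.006,0,0.0002,0,-0.0889,0],[0.009,0,0.0005,0,-0.1333,0]],
  ],
)

```text
clock: 9.27
position: [0.5383, 0.081, 0.2481]
ee_rot: [[0.016, 1.0, -0.011], [0.827, -0.02, -0.562], [-0.562, 0.0, -0.827]]
force: [-3.2, 0.9, 8.7]
width: 0.433
```

```bash
python3 -c "
from h import *
meas('-')"
```

```text
{'t': 9.267, 'tag': '-', 'ang': np.float64(-33.1), 'tilt': np.float64(-34.21), 'r': 0.0872, 'x': np.float64(0.0004), 'F': [-3.2, 0.82, 8.65], 'M': [-0.898, 0.759, -0.845], 'tau': np.float64(-0.545), 'w': 0.433, 'jv': 0.25, 'j': [-0.93, 0.47, 0.58, 1.81, 0.32, 1.2, -0.55], 'jt': [0.74, -41.34, 5.62, -19.67, 0.5, -1.32, 0.57]}
```

servo_tool(
  motion=[
    [[0.003,0,0,0,-0.0444,0],[0.006,0,0.0002,0,-0.0889,0],[0.009,0,0.0005,0,-0.1333,0]],
  ],
)

```text
clock: 9.52
position: [0.5384, 0.0885, 0.2428]
ee_rot: [[0.015, 1.0, -0.013], [0.763, -0.02, -0.646], [-0.646, 0.0, -0.764]]
force: [-2.9, 1.0, 9.2]
width: 0.433
```

```bash
python3 -c "
from h import *
meas('-')"
```

```text
{'t': 9.517, 'tag': '-', 'ang': np.float64(-39.11), 'tilt': np.float64(-40.22), 'r': 0.0874, 'x': np.float64(0.0004), 'F': [-2.88, 0.96, 9.24], 'M': [-0.918, 0.735, -0.912], 'tau': np.float64(-0.474), 'w': 0.433, 'jv': 0.25, 'j': [-0.98, 0.53, 0.59, 1.79, 0.37, 1.24, -0.61], 'jt': [1.11, -43.55, 6.79, -18.51, 0.69, -1.28, 0.51]}
```

servo_tool(
  motion=[
    [[-0.003,0,0,0,0.0444,0],[-0.006,0,0.0002,0,0.0889,0],[-0.009,0,0.0005,0,0.1333,0]],
  ],
)

```text
clock: 9.77
position: [0.5383, 0.0839, 0.2461]
ee_rot: [[0.014, 1.0, -0.009], [0.833, -0.016, -0.553], [-0.553, 0.0, -0.833]]
force: [-0.6, 5.7, -2.8]
width: 0.434
```

```bash
python3 -c "
from h import *
meas('+')"
```

```text
{'t': 9.767, 'tag': '+', 'ang': np.float64(-35.37), 'tilt': np.float64(-33.54), 'r': 0.0872, 'x': np.float64(0.0004), 'F': [-0.66, 5.65, -2.82], 'M': [1.904, 0.334, -0.048], 'tau': np.float64(1.36), 'w': 0.434, 'jv': 0.25, 'j': [-0.93, 0.47, 0.58, 1.81, 0.31, 1.19, -0.55], 'jt': [1.64, -41.72, 10.37, -20.68, 3.31, 1.75, -0.37]}
```

servo_tool(
  motion=[
    [[-0.003,0,0,0,0.0444,0],[-0.006,0,0.0002,0,0.0889,0],[-0.009,0,0.0005,0,0.1333,0]],
  ],
)

```text
clock: 10.02
position: [0.5382, 0.076, 0.251]
ee_rot: [[0.015, 1.0, -0.006], [0.887, -0.016, -0.461], [-0.461, 0.001, -0.887]]
force: [0.1, 6.0, -4.0]
width: 0.435
```

```bash
python3 -c "
from h import *
meas('+')"
```

```text
{'t': 10.017, 'tag': '+', 'ang': np.float64(-29.28), 'tilt': np.float64(-27.45), 'r': 0.0871, 'x': np.float64(0.0004), 'F': [-0.04, 5.95, -3.96], 'M': [2.033, 0.273, 0.086], 'tau': np.float64(1.412), 'w': 0.435, 'jv': 0.28, 'j': [-0.88, 0.41, 0.56, 1.83, 0.26, 1.15, -0.48], 'jt': [1.87, -41.33, 9.78, -21.86, 3.28, 1.7, -0.47]}
```

servo_tool(
  motion=[
    [[-0.003,0,0,0,0.0444,0],[-0.006,0,0.0002,0,0.0889,0],[-0.009,0,0.0005,0,0.1333,0]],
  ],
)

```text
clock: 10.27
position: [0.538, 0.0678, 0.2549]
ee_rot: [[0.016, 1.0, -0.004], [0.931, -0.017, -0.366], [-0.366, 0.002, -0.931]]
force: [0.5, 6.5, -4.8]
width: 0.432
```

```bash
python3 -c "
from h import *
meas('+')"
```

```text
{'t': 10.267, 'tag': '+', 'ang': np.float64(-23.32), 'tilt': np.float64(-21.46), 'r': 0.087, 'x': np.float64(0.0003), 'F': [0.38, 6.49, -4.75], 'M': [2.013, 0.199, 0.115], 'tau': np.float64(1.331), 'w': 0.432, 'jv': 0.34, 'j': [-0.82, 0.36, 0.55, 1.84, 0.19, 1.11, -0.4], 'jt': [1.85, -40.05, 9.02, -22.81, 3.17, 1.42, -0.52]}
```

servo_tool(
  motion=[
    [[-0.003,0,0,0,0.0444,0],[-0.006,0,0.0002,0,0.0889,0],[-0.009,0,0.0005,0,0.1333,0]],
  ],
)

```text
clock: 10.52
position: [0.5378, 0.0593, 0.2579]
ee_rot: [[0.017, 1.0, -0.002], [0.964, -0.017, -0.267], [-0.267, 0.002, -0.964]]
force: [0.1, 6.7, -5.7]
width: 0.433
```

```bash
python3 -c "
from h import *
meas('+')"
```

```text
{'t': 10.517, 'tag': '+', 'ang': np.float64(-17.35), 'tilt': np.float64(-15.48), 'r': 0.0869, 'x': np.float64(0.0003), 'F': [-0.03, 6.66, -5.7], 'M': [1.995, 0.132, 0.202], 'tau': np.float64(1.295), 'w': 0.433, 'jv': 0.39, 'j': [-0.75, 0.32, 0.54, 1.86, 0.11, 1.08, -0.3], 'jt': [1.87, -39.03, 8.41, -23.59, 3.02, 1.11, -0.58]}
```

servo_tool(
  motion=[
    [[-0.003,0,0,0,0.0444,0],[-0.006,0,0.0002,0,0.0889,0],[-0.009,0,0.0005,0,0.1333,0]],
  ],
)

```text
clock: 10.77
position: [0.5376, 0.0505, 0.26]
ee_rot: [[0.017, 1.0, -0.001], [0.986, -0.017, -0.165], [-0.165, 0.002, -0.986]]
force: [0.6, 6.4, -5.4]
width: 0.43
```

```bash
python3 -c "
from h import *
meas('+')"
```

```text
{'t': 10.767, 'tag': '+', 'ang': np.float64(-11.4), 'tilt': np.float64(-9.51), 'r': 0.0868, 'x': np.float64(0.0003), 'F': [0.47, 6.37, -5.41], 'M': [2.004, 0.025, 0.225], 'tau': np.float64(1.37), 'w': 0.43, 'jv': 0.44, 'j': [-0.68, 0.29, 0.53, 1.87, 0.02, 1.05, -0.2], 'jt': [1.95, -38.34, 7.97, -24.17, 2.83, 0.77, -0.63]}
```

servo_tool(
  motion=[
    [[-0.003,0,0,0,0.0444,0],[-0.006,0,0.0002,0,0.0889,0],[-0.009,0,0.0005,0,0.1333,0]],
  ],
)

```text
clock: 11.02
position: [0.5375, 0.0416, 0.2612]
ee_rot: [[0.017, 1.0, 0.001], [0.998, -0.017, -0.062], [-0.062, 0.002, -0.998]]
force: [0.7, 6.7, -6.3]
width: 0.434
```

```bash
python3 -c "
from h import *
meas('+')"
```

```text
{'t': 11.017, 'tag': '+', 'ang': np.float64(-5.44), 'tilt': np.float64(-3.53), 'r': 0.0866, 'x': np.float64(0.0002), 'F': [0.58, 6.69, -6.26], 'M': [1.838, -0.067, 0.155], 'tau': np.float64(1.21), 'w': 0.434, 'jv': 0.5, 'j': [-0.6, 0.27, 0.52, 1.88, -0.08, 1.03, -0.08], 'jt': [2.06, -38.01, 7.7, -24.55, 2.59, 0.44, -0.68]}
```

servo_tool(
  motion=[
    [[-0.003,0,0,0,0.0444,0],[-0.006,0,0.0002,0,0.0889,0],[-0.009,0,0.0005,0,0.1333,0]],
  ],
)

```text
clock: 11.27
position: [0.5373, 0.0326, 0.2615]
ee_rot: [[0.017, 1.0, 0.003], [0.999, -0.017, 0.043], [0.043, 0.002, -0.999]]
force: [1.2, 6.9, -5.3]
width: 0.434
```

```bash
python3 -c "
from h import *
meas('+')"
```

```text
{'t': 11.267, 'tag': '+', 'ang': np.float64(0.53), 'tilt': np.float64(2.45), 'r': 0.0865, 'x': np.float64(0.0002), 'F': [1.05, 6.94, -5.26], 'M': [1.698, -0.145, 0.14], 'tau': np.float64(1.102), 'w': 0.434, 'jv': 0.53, 'j': [-0.52, 0.26, 0.5, 1.89, -0.2, 1.03, 0.05], 'jt': [2.19, -38.03, 7.56, -24.73, 2.31, 0.15, -0.7]}
```

servo_tool(
  motion=[
    [[-0.003,0,0,0,0.0444,0],[-0.006,0,0.0002,0,0.0889,0],[-0.009,0,0.0005,0,0.1333,0]],
  ],
)

```text
clock: 11.52
position: [0.5371, 0.0236, 0.2608]
ee_rot: [[0.017, 1.0, 0.005], [0.989, -0.017, 0.147], [0.147, 0.003, -0.989]]
force: [1.0, 8.2, -4.6]
width: 0.433
```

```bash
python3 -c "
from h import *
meas('+')"
```

```text
{'t': 11.517, 'tag': '+', 'ang': np.float64(6.49), 'tilt': np.float64(8.43), 'r': 0.0864, 'x': np.float64(0.0002), 'F': [0.84, 8.23, -4.65], 'M': [1.508, -0.285, 0.051], 'tau': np.float64(0.848), 'w': 0.433, 'jv': 0.54, 'j': [-0.44, 0.26, 0.49, 1.89, -0.32, 1.04, 0.19], 'jt': [2.3, -38.42, 7.52, -24.72, 1.98, -0.08, -0.7]}
```

servo_tool(
  motion=[
    [[-0.003,0,0,0,0.0444,0],[-0.006,0,0.0002,0,0.0889,0],[-0.009,0,0.0005,0,0.1333,0]],
  ],
)

```text
clock: 11.77
position: [0.5369, 0.0148, 0.2592]
ee_rot: [[0.016, 1.0, 0.007], [0.968, -0.017, 0.249], [0.249, 0.003, -0.969]]
force: [0.0, 7.8, -5.5]
width: 0.435
```

```bash
python3 -c "
from h import *
meas('+')"
```

```text
{'t': 11.767, 'tag': '+', 'ang': np.float64(12.46), 'tilt': np.float64(14.41), 'r': 0.0862, 'x': np.float64(0.0001), 'F': [-0.08, 7.84, -5.49], 'M': [1.23, -0.332, 0.07], 'tau': np.float64(0.672), 'w': 0.435, 'jv': 0.54, 'j': [-0.35, 0.28, 0.48, 1.89, -0.43, 1.07, 0.33], 'jt': [2.39, -39.17, 7.55, -24.55, 1.61, -0.21, -0.68]}
```

servo_tool(
  motion=[
    [[-0.003,0,0,0,0.0444,0],[-0.006,0,0.0002,0,0.0889,0],[-0.009,0,0.0005,0,0.1333,0]],
  ],
)

```text
clock: 12.02
position: [0.5368, 0.0061, 0.2567]
ee_rot: [[0.015, 1.0, 0.009], [0.937, -0.017, 0.349], [0.349, 0.003, -0.937]]
force: [-0.4, 8.9, -4.9]
width: 0.434
```

```bash
python3 -c "
from h import *
meas('+')"
```

```text
{'t': 12.017, 'tag': '+', 'ang': np.float64(18.45), 'tilt': np.float64(20.4), 'r': 0.0861, 'x': np.float64(0.0001), 'F': [-0.56, 8.89, -4.92], 'M': [1.1, -0.367, -0.004], 'tau': np.float64(0.509), 'w': 0.434, 'jv': 0.51, 'j': [-0.26, 0.3, 0.47, 1.89, -0.55, 1.11, 0.46], 'jt': [2.46, -40.29, 7.64, -24.22, 1.23, -0.24, -0.64]}
```

servo_tool(
  motion=[
    [[-0.003,0,0,0,0.0444,0],[-0.006,0,0.0002,0,0.0889,0],[-0.009,0,0.0005,0,0.1333,0]],
  ],
)

```text
clock: 12.27
position: [0.5366, -0.0022, 0.2532]
ee_rot: [[0.015, 1.0, 0.01], [0.896, -0.018, 0.444], [0.444, 0.003, -0.896]]
force: [0.4, 9.1, -3.5]
width: 0.433
```

```bash
python3 -c "
from h import *
meas('+')"
```

```text
{'t': 12.267, 'tag': '+', 'ang': np.float64(24.48), 'tilt': np.float64(26.39), 'r': 0.086, 'x': np.float64(0.0001), 'F': [0.21, 9.07, -3.52], 'M': [0.881, -0.393, -0.099], 'tau': np.float64(0.296), 'w': 0.433, 'jv': 0.46, 'j': [-0.18, 0.33, 0.46, 1.89, -0.65, 1.16, 0.58], 'jt': [2.53, -41.74, 7.77, -23.74, 0.86, -0.19, -0.59]}
```

servo_tool(
  motion=[
    [[-0.003,0,0,0,0.0444,0],[-0.006,0,0.0002,0,0.0889,0],[-0.009,0,0.0005,0,0.1333,0]],
  ],
)

```text
clock: 12.52
position: [0.5364, -0.0102, 0.249]
ee_rot: [[0.013, 1.0, 0.012], [0.844, -0.018, 0.535], [0.536, 0.003, -0.845]]
force: [-0.8, 8.4, -2.8]
width: 0.435
```

```bash
python3 -c "
from h import *
meas('+')"
```

```text
{'t': 12.517, 'tag': '+', 'ang': np.float64(30.5), 'tilt': np.float64(32.38), 'r': 0.0859, 'x': np.float64(0.0), 'F': [-0.97, 8.38, -2.82], 'M': [0.743, -0.273, -0.112], 'tau': np.float64(0.246), 'w': 0.435, 'jv': 0.42, 'j': [-0.1, 0.38, 0.45, 1.89, -0.75, 1.23, 0.69], 'jt': [2.58, -43.49, 7.91, -23.09, 0.51, -0.07, -0.52]}
```

servo_tool(
  motion=[
    [[-0.003,0,0,0,0.0444,0],[-0.006,0,0.0002,0,0.0889,0],[-0.009,0,0.0005,0,0.1333,0]],
  ],
)

```text
clock: 12.77
position: [0.5363, -0.0176, 0.2439]
ee_rot: [[0.012, 1.0, 0.013], [0.784, -0.018, 0.621], [0.621, 0.003, -0.784]]
force: [-1.5, 8.0, -2.8]
width: 0.433
```

```bash
python3 -c "
from h import *
meas('+')"
```

```text
{'t': 12.767, 'tag': '+', 'ang': np.float64(36.54), 'tilt': np.float64(38.37), 'r': 0.0858, 'x': np.float64(0.0), 'F': [-1.59, 8.0, -2.79], 'M': [0.643, -0.279, -0.188], 'tau': np.float64(0.234), 'w': 0.433, 'jv': 0.37, 'j': [-0.03, 0.42, 0.43, 1.88, -0.83, 1.3, 0.79], 'jt': [2.67, -45.48, 8.06, -22.3, 0.19, 0.09, -0.45]}
```

```bash
cat > fit.py <<'E'
from h import *
L=[json.loads(l) for l in open('log.jsonl')]
L=[l for l in L if l['tag'] in '+-' and l['tag']]
rows=[];y=[]
for l in L:
    t=np.radians(l['tilt']);a=np.radians(l['ang']);F=np.array(l['F']);s=1 if l['tag']=='+' else -1
    Ft=F[1]*np.cos(t)+F[2]*np.sin(t)   # h-lever tangential
    # tau = tau0 - h*Ft ; = -.26 s + a*sin + b*cos
    rows.append([Ft,np.sin(a),np.cos(a)]); y.append(l['tau']+.26*s)
A=np.array(rows);y=np.array(y)
def run(A,y,nm):
    w=np.ones(len(y))
    for _ in range(10):
        x,*_=np.linalg.lstsq(A*w[:,None],y*w,rcond=None); r=y-A@x; sg=1.4826*np.median(abs(r))+1e-3; w=1/np.sqrt(1+(r/(2*sg))**2)
    cov=np.linalg.inv(A.T@A)*r.var(); print(nm,x,np.sqrt(np.diag(cov)),'rms',r.std()); return x,r
x,r=run(A,y,'h,asin,acos')
print(np.round(np.c_[[l['ang'] for l in L],[1 if l['tag']=='+' else -1 for l in L],y-A[:,0]*x[0],A[:,1:]@x[1:],r],3))
print('A',np.hypot(x[1],x[2]),'psi',np.degrees(np.arctan2(x[2],x[1])))
# free drag
s=np.array([1 if l['tag']=='+' else -1 for l in L])
run(np.c_[A,-s],y-.26*s,'h,a,b,drag'); run(np.c_[A,-s,np.sin(np.radians([l['tilt'] for l in L]))][:, [0,2,3,4]],y-.26*s,'h,const,drag')
E
python3 fit.py
```

```text
h,asin,acos [ 0.2017 -0.6875 -0.1763] [0.0055 0.068  0.0309] rms 0.14233519039244205
[[  4.99    1.     -0.475  -0.235  -0.24 ]
 [ 15.06    1.     -0.21   -0.349   0.139]
 [ 25.08    1.     -0.371  -0.451   0.081]
 [ 35.15    1.     -0.502  -0.54    0.038]
 [ 41.22    1.     -0.465  -0.586   0.121]
 [ 32.87   -1.     -0.435  -0.521   0.087]
 [ 22.82   -1.     -0.478  -0.429  -0.048]
 [ 12.84   -1.     -0.469  -0.325  -0.144]
 [  2.83   -1.     -0.293  -0.21   -0.083]
 [ -3.17   -1.     -0.1    -0.138   0.038]
 [ -9.15   -1.     -0.057  -0.065   0.007]
 [-15.15   -1.      0.03    0.009   0.02 ]
 [-21.14   -1.      0.365   0.083   0.282]
 [-27.11   -1.      0.063   0.156  -0.094]
 [-33.1    -1.      0.039   0.228  -0.189]
 [-39.11   -1.      0.321   0.297   0.024]
 [-35.37    1.      0.356   0.254   0.102]
 [-29.28    1.      0.239   0.182   0.057]
 [-23.32    1.      0.023   0.11   -0.088]
 [-17.35    1.     -0.046   0.037  -0.083]
 [-11.4     1.      0.183  -0.037   0.22 ]
 [ -5.44    1.      0.046  -0.11    0.156]
 [  0.53    1.      0.009  -0.183   0.192]
 [  6.49    1.     -0.396  -0.253  -0.143]
 [ 12.46    1.     -0.324  -0.321  -0.003]
 [ 18.45    1.     -0.565  -0.385  -0.181]
 [ 24.48    1.     -0.767  -0.445  -0.322]
 [ 30.5     1.     -0.617  -0.501  -0.116]
 [ 36.54    1.     -0.422  -0.551   0.129]]
A 0.7097868689821923 psi -165.61411733672514
h,a,b,drag [ 0.1669 -0.7821 -0.1487  0.0776] [0.0161 0.0756 0.0315 0.0838] rms 0.1349315111552706
h,const,drag [ 0.1688 -0.1469  0.069  -0.7824] [0.0161 0.0317 0.0844 0.0758] rms 0.1352925836075185
```

```bash
sed -i "s/np.round(s\['joints'\],2)/np.round(s['joints'],5)/; s/np.round(s\['joint_torque'\],2)/np.round(s['joint_torque'],4)/; s/; print(row)$/; print(row['t'],tag,float(row['ang']),float(row['tilt']),row['r'],row['F'],row['M'],row['w'],[float(a) for a in np.round(s['joint_torque'],2)])/" h.py; tail -3 h.py
```

```text
m0=M@ax; m1=(np.cross(p-C,F))@ax
    row=dict(t=round(s['clock'],3),tag=tag,ang=round(ang,2),tilt=round(tilt,2),r=round(float(np.hypot(d[1],d[2])),4),x=round(d[0],4),F=np.round(RS.T@F,2).tolist(),M=np.round(RS.T@M,3).tolist(),tau=round(m0+m1,3),w=round(s['width'],3),jv=round(float(np.abs(s['joint_vel']).max()),2),j=np.round(s['joints'],5).tolist(),jt=np.round(s['joint_torque'],4).tolist())
    open('log.jsonl','a').write(json.dumps(row)+'\n'); print(row['t'],tag,float(row['ang']),float(row['tilt']),row['r'],row['F'],row['M'],row['w'],[float(a) for a in np.round(s['joint_torque'],2)])
```

servo_tool(
  motion=[
    [[0,0,0,0,0,0],[0,0,0,0,0,0],[0,0,0,0,0,0],[0,0,0,0,0,0]],
  ],
  hand=-1,
)

```text
clock: 13.1
position: [0.537, -0.0199, 0.2437]
ee_rot: [[0.013, 1.0, 0.013], [0.789, -0.019, 0.615], [0.615, 0.003, -0.789]]
force: [0.1, -0.3, 0.0]
width: 0.701
```

```bash
python3 -c "
from h import *
meas('open'); p,R=target(39,.086);print(delta(p,R))"
```

```text
13.1 open 37.83 37.93 0.087 [0.09, -0.25, 0.01] [-0.64, 0.063, 0.038] 0.701 [0.26, -43.52, 3.94, -20.26, -1.4, 1.46, -0.01]
(array([-0.0018, -0.0008,  0.001 ]), array([ 0.0042,  0.0238, -0.0001]))
```

servo_tool(
  motion=[
    [[0.003,0,0,0,-0.0444,0],[0.006,0,0.0002,0,-0.0889,0],[0.009,0,0.0005,0,-0.1333,0],[0.012,0,0.0008,0,-0.1778,0]],
  ],
)

```text
clock: 13.43
position: [0.5371, -0.0095, 0.2503]
ee_rot: [[0.015, 1.0, 0.011], [0.867, -0.018, 0.498], [0.498, 0.002, -0.867]]
force: [-0.4, 0.0, -0.3]
width: 0.986
```

```bash
python3 -c "
from h import *
meas('f-')"
```

```text
13.433 f- 29.67 29.86 0.0866 [-0.36, 0.01, -0.27] [-0.548, 0.134, 0.014] 0.986 [1.94, -40.09, 3.59, -21.53, -1.64, 1.3, 0.45]
```

servo_tool(
  motion=[
    [[0.003,0,0,0,-0.0444,0],[0.006,0,0.0002,0,-0.0889,0],[0.009,0,0.0005,0,-0.1333,0],[0.012,0,0.0008,0,-0.1778,0],[0.0149,0,0.0013,0,-0.2222,0]],
  ],
)

```text
clock: 13.85
position: [0.5374, 0.0043, 0.2568]
ee_rot: [[0.016, 1.0, 0.008], [0.94, -0.018, 0.34], [0.34, 0.002, -0.94]]
force: [-0.3, 0.1, 0.7]
width: 1.0
```

```bash
python3 -c "
from h import *
meas('f-')"
```

```text
13.85 f- 19.57 19.89 0.0868 [-0.28, 0.05, 0.65] [-0.419, 0.023, 0.054] 1.0 [1.85, -37.75, 3.28, -22.67, -1.41, 0.73, 0.53]
```

servo_tool(
  motion=[
    [[0.003,0,0,0,-0.0444,0],[0.006,0,0.0002,0,-0.0889,0],[0.009,0,0.0005,0,-0.1333,0],[0.012,0,0.0008,0,-0.1778,0],[0.0149,0,0.0013,0,-0.2222,0]],
  ],
)

```text
clock: 14.27
position: [0.5376, 0.0189, 0.2607]
ee_rot: [[0.017, 1.0, 0.005], [0.985, -0.017, 0.172], [0.172, 0.002, -0.985]]
force: [0.7, -0.1, 0.1]
width: 0.999
```

```bash
python3 -c "
from h import *
meas('f-')"
```

```text
14.267 f- 9.62 9.91 0.0869 [0.73, -0.11, 0.11] [-0.187, 0.073, -0.064] 0.999 [1.81, -36.39, 3.17, -23.35, -1.03, 0.25, 0.57]
```

servo_tool(
  motion=[
    [[0.003,0,0,0,-0.0444,0],[0.006,0,0.0002,0,-0.0889,0],[0.009,0,0.0005,0,-0.1333,0],[0.012,0,0.0008,0,-0.1778,0],[0.0149,0,0.0013,0,-0.2222,0]],
  ],
)

```text
clock: 14.68
position: [0.5379, 0.0339, 0.2619]
ee_rot: [[0.017, 1.0, 0.002], [1.0, -0.017, -0.001], [-0.001, 0.002, -1.0]]
force: [-0.2, 0.6, -0.0]
width: 1.0
```

```bash
python3 -c "
from h import *
meas('f-')"
```

```text
14.683 f- -0.32 -0.06 0.0869 [-0.18, 0.57, -0.02] [-0.042, 0.077, 0.039] 1.0 [1.67, -36.28, 3.36, -23.53, -0.53, -0.0, 0.55]
```

servo_tool(
  motion=[
    [[0.003,0,0,0,-0.0444,0],[0.006,0,0.0002,0,-0.0889,0],[0.009,0,0.0005,0,-0.1333,0],[0.012,0,0.0008,0,-0.1778,0],[0.0149,0,0.0013,0,-0.2222,0]],
  ],
)

```text
clock: 15.1
position: [0.5382, 0.0489, 0.2606]
ee_rot: [[0.017, 1.0, -0.001], [0.985, -0.017, -0.174], [-0.174, 0.002, -0.985]]
force: [0.9, -0.6, 0.3]
width: 1.005
```

```bash
python3 -c "
from h import *
meas('f-')"
```

```text
15.1 f- -10.28 -10.04 0.087 [0.89, -0.54, 0.3] [0.17, 0.037, 0.012] 1.005 [1.46, -37.46, 3.94, -23.23, 0.03, 0.02, 0.47]
```

servo_tool(
  motion=[
    [[0.003,0,0,0,-0.0444,0],[0.006,0,0.0002,0,-0.0889,0],[0.009,0,0.0005,0,-0.1333,0],[0.012,0,0.0008,0,-0.1778,0],[0.0149,0,0.0013,0,-0.2222,0]],
  ],
)

```text
clock: 15.52
position: [0.5384, 0.0635, 0.2566]
ee_rot: [[0.017, 1.0, -0.004], [0.939, -0.017, -0.342], [-0.342, 0.002, -0.94]]
force: [0.5, 0.1, 0.4]
width: 1.0
```

```bash
python3 -c "
from h import *
meas('f-')"
```

```text
15.517 f- -20.24 -20.03 0.0869 [0.47, 0.09, 0.41] [0.287, 0.045, 0.05] 1.0 [1.21, -39.8, 4.98, -22.47, 0.57, 0.25, 0.38]
```

servo_tool(
  motion=[
    [[0.003,0,0,0,-0.0444,0],[0.006,0,0.0002,0,-0.0889,0],[0.009,0,0.0005,0,-0.1333,0],[0.012,0,0.0008,0,-0.1778,0],[0.0149,0,0.0013,0,-0.2222,0]],
  ],
)

```text
clock: 15.93
position: [0.5386, 0.077, 0.2501]
ee_rot: [[0.016, 1.0, -0.007], [0.866, -0.017, -0.5], [-0.501, 0.002, -0.866]]
force: [-0.2, 0.2, -0.2]
width: 0.999
```

```bash
python3 -c "
from h import *
meas('f-')"
```

```text
15.933 f- -30.17 -30.03 0.0869 [-0.18, 0.17, -0.24] [0.451, 0.057, -0.02] 0.999 [0.94, -42.85, 6.39, -21.25, 1.05, 0.61, 0.29]
```

servo_tool(
  motion=[
    [[0.003,0,0,0,-0.0444,0],[0.006,0,0.0002,0,-0.0889,0],[0.009,0,0.0005,0,-0.1333,0],[0.012,0,0.0008,0,-0.1778,0],[0.0149,0,0.0013,0,-0.2222,0]],
  ],
)

```text
clock: 16.35
position: [0.5386, 0.089, 0.2408]
ee_rot: [[0.013, 1.0, -0.011], [0.764, -0.017, -0.645], [-0.645, 0.0, -0.764]]
force: [0.8, 0.3, -0.1]
width: 1.003
```

```bash
python3 -c "
from h import *
meas('f-');p,R=target(-40,.086);print(delta(p,R))"
```

```text
16.35 f- -40.22 -40.19 0.0861 [0.76, 0.35, -0.08] [0.591, 0.054, -0.018] 1.003 [0.76, -46.98, 8.22, -19.71, 1.44, 1.02, 0.22]
(array([-0.0003, -0.0005,  0.0001]), array([-0.0006,  0.0042, -0.0011]))
```

```bash
cat > vw.py <<'E'
from h import *
L=[json.loads(l) for l in open('log.jsonl')]
def poly(ls,key,deg):
    a=np.radians([l['tilt'] for l in ls]); y=np.array([l[key] for l in ls]); return [np.polynomial.Polynomial.fit(a,y[:,i],deg) for i in range(7)]
fm=[l for l in L if l['tag']=='f-']
pj=poly(fm,'j',5); pt=poly(fm,'jt',5)
for g in [l for l in L if l['tag'] in ('-','+')]:
    a=np.radians(g['tilt']); dq=np.array([p.deriv()(a) for p in pj]); d=np.array(g['jt'])-np.array([p(a) for p in pt]); dj=np.array(g['j'])-np.array([p(a) for p in pj])
    print(g['t'],g['tag'],g['ang'],g['tilt'],'tau_applied',round(d@dq,3),'dj',np.round(dj,3),'d',np.round(d,2),'dq',np.round(dq,2))
E
python3 vw.py
```

```text
4.6 + 4.99 6.17 tau_applied -5.398 dj [-0.002 -0.004 -0.003  0.003  0.002  0.004 -0.004] d [-2.4   0.03  1.44 -0.58  1.6  -0.58 -1.05] dq [ 0.82  0.04 -0.1   0.04 -1.14  0.13  1.31]
5.017 + 15.06 16.18 tau_applied -5.421 dj [-0.006  0.004 -0.004 -0.001  0.001 -0.001 -0.001] d [-2.35 -0.53  1.39 -0.72  1.42 -0.86 -1.04] dq [ 0.83  0.21 -0.11  0.   -1.11  0.38  1.27]
5.433 + 25.08 26.18 tau_applied -5.14 dj [ 0.002  0.004 -0.004  0.002  0.002  0.005 -0.   ] d [-2.41 -0.96  1.27 -0.89  1.17 -1.06 -0.95] dq [ 0.79  0.36 -0.13 -0.04 -0.94  0.57  1.1 ]
5.85 + 35.15 36.17 tau_applied -4.789 dj [ 0.     0.002  0.003  0.003 -0.008  0.009  0.002] d [-2.59 -1.93  1.19 -1.15  0.93 -1.06 -0.86] dq [ 0.72  0.46 -0.18 -0.08 -0.65  0.61  0.8 ]
6.1 + 41.22 42.17 tau_applied -4.877 dj [-0.001  0.001  0.003  0.002 -0.022  0.02   0.021] d [-2.9  -3.15  1.21 -1.41  0.85 -0.91 -0.88] dq [ 0.66  0.49 -0.22 -0.1  -0.42  0.5   0.57]
6.517 - 32.87 31.72 tau_applied -0.512 dj [-0.002  0.006  0.    -0.003 -0.004 -0.003  0.   ] d [-1.51 -2.62 -1.26 -1.65 -0.86  0.92  0.2 ] dq [ 0.75  0.42 -0.15 -0.06 -0.79  0.62
[... 3596 characters left out ...]
.003 -0.004 -0.006 -0.001  0.001 -0.002 -0.003] d [ 0.61 -2.42  4.34 -1.59  2.66 -1.   -1.16] dq [ 0.82  0.28 -0.12 -0.02 -1.05  0.47  1.22]
12.267 + 24.48 26.39 tau_applied -5.099 dj [-0.001 -0.007 -0.003  0.002  0.005 -0.007 -0.004] d [ 0.64 -2.51  4.3  -1.75  2.44 -1.3  -1.07] dq [ 0.79  0.36 -0.13 -0.04 -0.94  0.57  1.1 ]
12.517 + 30.5 32.38 tau_applied -4.791 dj [-0.001  0.001  0.002  0.008 -0.005 -0.    -0.   ] d [ 0.6  -2.78  4.24 -1.94  2.19 -1.5  -0.96] dq [ 0.75  0.43 -0.16 -0.06 -0.77  0.62  0.93]
12.767 + 36.54 38.37 tau_applied -4.567 dj [-0.007 -0.006 -0.     0.006 -0.015  0.006  0.013] d [ 0.48 -3.47  4.22 -2.19  1.94 -1.56 -0.88] dq [ 0.69  0.48 -0.19 -0.09 -0.57  0.58  0.72]
```

servo_tool(
  motion=[
    [[-0.003,0,0,0,0.0444,0],[-0.006,0,0.0002,0,0.0889,0],[-0.009,0,0.0005,0,0.1333,0],[-0.012,0,0.0008,0,0.1778,0]],
  ],
)

```text
clock: 16.68
position: [0.5386, 0.0773, 0.2492]
ee_rot: [[0.018, 1.0, -0.009], [0.85, -0.02, -0.526], [-0.526, 0.002, -0.85]]
force: [0.3, -0.1, -0.1]
width: 0.997
```

```bash
python3 -c "
from h import *
meas('f+')"
```

```text
16.683 f+ -30.62 -31.76 0.0862 [0.26, -0.09, -0.12] [0.435, 0.052, -0.005] 0.997 [-1.81, -40.42, 6.52, -21.36, 1.53, 1.01, -0.27]
```

servo_tool(
  motion=[
    [[-0.003,0,0,0,0.0444,0],[-0.006,0,0.0002,0,0.0889,0],[-0.009,0,0.0005,0,0.1333,0],[-0.012,0,0.0008,0,0.1778,0],[-0.0149,0,0.0013,0,0.2222,0]],
  ],
)

```text
clock: 17.1
position: [0.5382, 0.0647, 0.2556]
ee_rot: [[0.018, 1.0, -0.006], [0.929, -0.019, -0.371], [-0.371, 0.001, -0.929]]
force: [-0.5, -0.3, 1.4]
width: 1.003
```

```bash
python3 -c "
from h import *
meas('f+')"
```

```text
17.1 f+ -21.23 -21.75 0.0865 [-0.5, -0.36, 1.36] [0.272, 0.062, 0.043] 1.003 [-1.38, -38.53, 5.43, -22.59, 1.26, 0.62, -0.36]
```

servo_tool(
  motion=[
    [[-0.003,0,0,0,0.0444,0],[-0.006,0,0.0002,0,0.0889,0],[-0.009,0,0.0005,0,0.1333,0],[-0.012,0,0.0008,0,0.1778,0],[-0.0149,0,0.0013,0,0.2222,0]],
  ],
)

```text
clock: 17.52
position: [0.5379, 0.0504, 0.2601]
ee_rot: [[0.019, 1.0, -0.002], [0.979, -0.019, -0.204], [-0.204, 0.002, -0.979]]
force: [0.2, 0.0, 0.2]
width: 1.001
```

```bash
python3 -c "
from h import *
meas('f+')"
```

```text
17.517 f+ -11.28 -11.77 0.0868 [0.16, 0.05, 0.22] [0.142, 0.016, -0.081] 1.001 [-1.61, -36.62, 4.29, -23.36, 0.91, 0.26, -0.46]
```

servo_tool(
  motion=[
    [[-0.003,0,0,0,0.0444,0],[-0.006,0,0.0002,0,0.0889,0],[-0.009,0,0.0005,0,0.1333,0],[-0.012,0,0.0008,0,0.1778,0],[-0.0149,0,0.0013,0,0.2222,0]],
  ],
)

```text
clock: 17.93
position: [0.5377, 0.0355, 0.2621]
ee_rot: [[0.019, 1.0, 0.002], [0.999, -0.019, -0.031], [-0.031, 0.002, -1.0]]
force: [-0.6, 0.3, -0.4]
width: 1.0
```

```bash
python3 -c "
from h import *
meas('f+')"
```

```text
17.933 f+ -1.37 -1.79 0.0871 [-0.59, 0.29, -0.38] [-0.043, 0.037, 0.002] 1.0 [-1.74, -35.95, 3.61, -23.67, 0.5, 0.04, -0.54]
```

servo_tool(
  motion=[
    [[-0.003,0,0,0,0.0444,0],[-0.006,0,0.0002,0,0.0889,0],[-0.009,0,0.0005,0,0.1333,0],[-0.012,0,0.0008,0,0.1778,0],[-0.0149,0,0.0013,0,0.2222,0]],
  ],
)

```text
clock: 18.35
position: [0.5375, 0.0204, 0.2614]
ee_rot: [[0.019, 1.0, 0.006], [0.99, -0.019, 0.142], [0.142, 0.003, -0.99]]
force: [-0.4, 0.0, 0.0]
width: 1.0
```

```bash
python3 -c "
from h import *
meas('f+')"
```

```text
18.35 f+ 8.52 8.18 0.0873 [-0.39, 0.04, 0.03] [-0.174, 0.01, -0.045] 1.0 [-1.77, -36.58, 3.35, -23.5, 0.05, 0.03, -0.58]
```

servo_tool(
  motion=[
    [[-0.003,0,0,0,0.0444,0],[-0.006,0,0.0002,0,0.0889,0],[-0.009,0,0.0005,0,0.1333,0],[-0.012,0,0.0008,0,0.1778,0],[-0.0149,0,0.0013,0,0.2222,0]],
  ],
)

```text
clock: 18.77
position: [0.5372, 0.0058, 0.258]
ee_rot: [[0.017, 1.0, 0.009], [0.95, -0.019, 0.311], [0.312, 0.003, -0.95]]
force: [-0.1, -0.1, 0.1]
width: 1.0
```

```bash
python3 -c "
from h import *
meas('f+')"
```

```text
18.767 f+ 18.4 18.15 0.0875 [-0.14, -0.1, 0.13] [-0.403, 0.054, -0.012] 1.0 [-1.69, -38.42, 3.43, -22.84, -0.42, 0.26, -0.54]
```

servo_tool(
  motion=[
    [[-0.003,0,0,0,0.0444,0],[-0.006,0,0.0002,0,0.0889,0],[-0.009,0,0.0005,0,0.1333,0],[-0.012,0,0.0008,0,0.1778,0],[-0.0149,0,0.0013,0,0.2222,0]],
  ],
)

```text
clock: 19.18
position: [0.537, -0.0081, 0.2521]
ee_rot: [[0.016, 1.0, 0.012], [0.882, -0.02, 0.471], [0.471, 0.003, -0.882]]
force: [1.0, -0.9, 0.0]
width: 1.003
```

```bash
python3 -c "
from h import *
meas('f+')"
```

```text
19.183 f+ 28.25 28.12 0.0876 [1.02, -0.88, 0.01] [-0.509, 0.042, 0.039] 1.003 [-1.54, -41.27, 3.73, -21.72, -0.83, 0.68, -0.47]
```

servo_tool(
  motion=[
    [[-0.003,0,0,0,0.0444,0],[-0.006,0,0.0002,0,0.0889,0],[-0.009,0,0.0005,0,0.1333,0],[-0.012,0,0.0008,0,0.1778,0],[-0.0149,0,0.0013,0,0.2222,0]],
  ],
)

```text
clock: 19.6
position: [0.5368, -0.0206, 0.244]
ee_rot: [[0.013, 1.0, 0.015], [0.787, -0.02, 0.617], [0.617, 0.004, -0.787]]
force: [-0.5, -0.3, -0.4]
width: 0.999
```

```bash
python3 -c "
from h import *
meas('f+')"
```

```text
19.6 f+ 38.08 38.09 0.0876 [-0.53, -0.3, -0.36] [-0.673, 0.063, 0.059] 0.999 [-1.35, -44.82, 4.08, -20.21, -1.11, 1.18, -0.38]
```

```bash
cat > vw.py <<'E'
from h import *
L=[json.loads(l) for l in open('log.jsonl')]
allp=[l for l in L if l['tag'] in ('f-','f+','+','-')]
def poly(ls,key,deg):
    a=np.radians([l['tilt'] for l in ls]); y=np.array([l[key] for l in ls]); return [np.polynomial.Polynomial.fit(a,y[:,i],deg) for i in range(7)]
pj=poly(allp,'j',6); pt={'+':poly([l for l in L if l['tag']=='f+'],'jt',5),'-':poly([l for l in L if l['tag']=='f-'],'jt',5)}
rows=[];y=[];R=[]
def run(skip=()):
    prev=None;k=0
    for g in [l for l in L if l['tag'] in ('-','+')]:
        k=k+1 if prev==g['tag'] else 1; prev=g['tag']
        a=np.radians(g['tilt']); dq=np.array([p.deriv()(a) for p in pj]); d=np.array(g['jt'])-np.array([p(a) for p in pt[g['tag']]])
        s=1 if g['tag']=='+' else -1
        # applied = 0.26 s - A sin(alpha)
        R.append((g['t'],s,g['ang'],g['tilt'],d@dq,s*.26-d@dq,k))
    return np.array(R)
if __name__=='__main__':
    R=run(); print(np.round(R,3))
E
python3 vw.py
```

```text
[[  4.6     1.      4.99    6.17    0.159   0.101   1.   ]
 [  5.017   1.     15.06   16.18    0.316  -0.056   2.   ]
 [  5.433   1.     25.08   26.18    0.272  -0.012   3.   ]
 [  5.85    1.     35.15   36.17    0.205   0.055   4.   ]
 [  6.1     1.     41.22   42.17    0.222   0.038   5.   ]
 [  6.517  -1.     32.87   31.72   -0.48    0.22    1.   ]
 [  6.933  -1.     22.82   21.74   -0.296   0.036   2.   ]
 [  7.35   -1.     12.84   11.77   -0.212  -0.048   3.   ]
 [  7.767  -1.      2.83    1.8    -0.202  -0.058   4.   ]
 [  8.017  -1.     -3.17   -4.19   -0.199  -0.061   5.   ]
 [  8.267  -1.     -9.15  -10.19   -0.202  -0.058   6.   ]
 [  8.517  -1.    -15.15  -16.19   -0.195  -0.065   7.   ]
 [  8.767  -1.    -21.14  -22.19   -0.18   -0.08    8.   ]
 [  9.017  -1.    -27.11  -28.2    -0.148  -0.112   9.   ]
 [  9.267  -1.    -33.1   -34.21   -0.123  -0.137  10.   ]
 [  9.517  -1.    -39.11  -40.22   -0.094  -0.166  11.   ]
 [  9.767   1.    -35.37  -33.54    0.815  -0.555   1.   ]
 [ 10.017   1.    -29.28  -27.45    0.718  -0.458   2.   ]
 [ 10.267   1.    -23.32  -21.46    0.44   -0.18    3.   ]
 [ 10.517   1.    -17.35  -15.48    0.334  -0.074   4.   ]
 [ 10.767   1.    -11.4    -9.51    0.318  -0.058   5.   ]
 [ 11.017   1.     -5.44   -3.53    0.304  -0.044   6.   ]
 [ 11.267   1.      0.53    2.45    0.301  -0.041   7.   ]
 [ 11.517   1.      6.49    8.43    0.298  -0.038   8.   ]
 [ 11.767   1.     12.46   14.41    0.312  -0.052   9.   ]
 [ 12.017   1.     18.45   20.4     0.32   -0.06   10.   ]
 [ 12.267   1.     24.48   26.39    0.302  -0.042  11.   ]
 [ 12.517   1.     30.5    32.38    0.244   0.016  12.   ]
 [ 12.767   1.     36.54   38.37    0.188   0.072  13.   ]]
```

servo_tool(
  motion=[
    [[0.0091,0,0.0005,0,-0.1333,0],[0.018,0,0.0019,0,-0.2667,0],[0.0268,0,0.0042,0,-0.4,0],[0.0352,0,0.0075,0,-0.5333,0],[0.0433,0,0.0116,0,-0.6667,0]],
  ],
)

```text
clock: 20.02
position: [0.5381, 0.0208, 0.2626]
ee_rot: [[0.019, 1.0, 0.009], [0.99, -0.02, 0.136], [0.136, 0.006, -0.991]]
force: [-0.9, 0.6, 0.3]
width: 1.0
```

servo_tool(
  motion=[
    [[0.0091,0,0.0005,0,-0.1333,0],[0.018,0,0.0019,0,-0.2667,0],[0.0268,0,0.0042,0,-0.4,0],[0.0352,0,0.0075,0,-0.5333,0],[0.0433,0,0.0116,0,-0.6667,0]],
  ],
)

```text
clock: 20.43
position: [0.5387, 0.0665, 0.2567]
ee_rot: [[0.018, 1.0, -0.003], [0.926, -0.018, -0.376], [-0.376, 0.004, -0.927]]
force: [0.1, -0.7, 0.1]
width: 1.0
```

servo_tool(
  motion=[
    [[0.0091,0,0.0005,0,-0.1333,0],[0.018,0,0.0019,0,-0.2667,0],[0.0268,0,0.0042,0,-0.4,0],[0.0268,0,0.0042,0,-0.4,0]],
  ],
)

```text
clock: 20.77
position: [0.5372, 0.095, 0.2372]
ee_rot: [[0.003, 1.0, -0.01], [0.764, -0.009, -0.645], [-0.645, -0.006, -0.764]]
force: [-0.1, 0.7, -0.7]
width: 1.001
```

```bash
python3 -c "
from h import *
meas('x'); p,R=target(-40,.087);print(delta(p,R))
im=snap('scene','s2'); cv2.imwrite('pics/s2z.png',cv2.resize(im[110:230,170:310],None,fx=5,fy=5,interpolation=cv2.INTER_CUBIC))"
```

```text
20.767 x -44.69 -40.19 0.0875 [-0.16, 0.69, -0.72] [0.688, 0.117, -0.03] 1.001 [3.57, -48.12, 12.3, -20.83, 2.6, 1.7, -0.57]
(array([-0.0072,  0.0008,  0.0003]), array([0.001 , 0.0041, 0.0121]))
```

View pics/s2z.png

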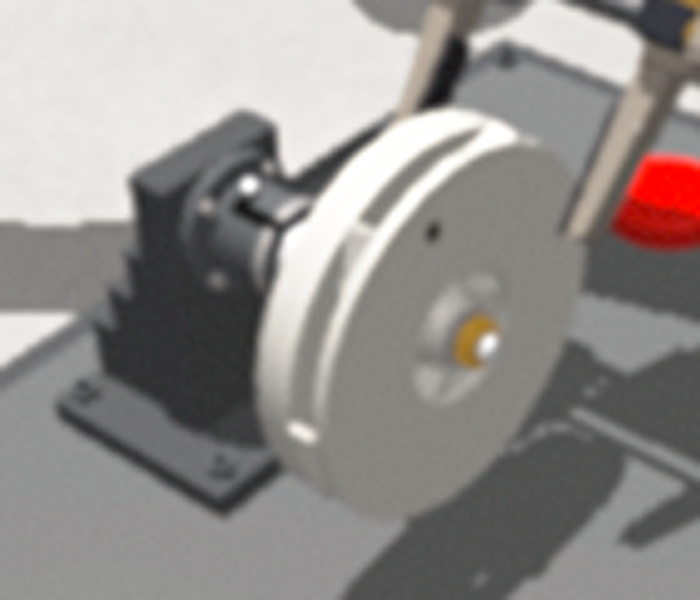

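servo_tool(
  motion=[
    [[0,0,0,0,0,0],[0,0,0,0,0,0]],
  ],
)

```text
clock: 20.98
position: [0.5389, 0.0873, 0.2424]
ee_rot: [[0.018, 1.0, -0.012], [0.768, -0.022, -0.641], [-0.641, 0.002, -0.768]]
force: [-0.8, -0.7, 0.7]
width: 1.002
```

```bash
cat >> h.py <<'E'
def mark(u,v):
    o,d=ray('scene',u,v); o=RS.T@(o-TS);d=RS.T@d; q=o+d*(.02-o[0])/d[0]
    return np.hypot(q[1],q[2]-.135), np.degrees(np.arctan2(-q[1],q[2]-.135))
E
python3 -c "
from h import *
meas('x'); p,R=target(-40,.087);print(delta(p,R)); print(mark((432.5)/5-.5+170,231.5/5-.5+110))"
```

```text
20.983 x -38.67 -39.85 0.0863 [-0.77, -0.68, 0.74] [0.524, 0.069, 0.017] 1.002 [-1.23, -44.02, 7.36, -20.01, 1.52, 1.14, 0.02]
(array([ 0.002 , -0.0009, -0.0007]), array([-0.0024, -0.0033, -0.0063]))
(np.float64(0.07141805437166693), np.float64(14.53055052921998))
```

servo_tool(
  motion=[
    [[0.001,0,0,0,0,0],[0.001,0,0,0,0,0],[0.001,0,0,0,0,0],[0.001,0,0,0,0,0],[0.001,0,0,0,0,0]],
  ],
  hand=1,
)

```text
clock: 21.4
position: [0.5386, 0.0901, 0.2407]
ee_rot: [[0.014, 1.0, -0.011], [0.766, -0.018, -0.642], [-0.642, 0.0, -0.766]]
force: [-0.6, 0.4, -0.6]
width: 0.661
```

servo_tool(
  motion=[
    [[0,0,0,0,0,0],[0,0,0,0,0,0],[0,0,0,0,0,0],[0,0,0,0,0,0],[0,0,0,0,0,0]],
  ],
)

```text
clock: 21.82
position: [0.5385, 0.0905, 0.2404]
ee_rot: [[0.014, 1.0, -0.012], [0.766, -0.018, -0.643], [-0.643, -0.0, -0.766]]
force: [-0.4, -0.7, 1.1]
width: 0.432
```

```bash
python3 -c "
from h import *
meas('grip2'); p,R=target(-40,.087);print(delta(p,R))"
```

```text
21.817 grip2 -41.15 -40.01 0.0868 [-0.4, -0.66, 1.11] [0.554, 0.133, -0.16] 0.432 [0.02, -45.56, 8.24, -19.98, 1.74, 1.06, 0.1]
(array([-0.0017, -0.0004, -0.0002]), array([-0.0011,  0.0003, -0.0013]))
```

servo_tool(
  motion=[
    [[-0.003,0,0,0,0.0444,0],[-0.006,0,0.0002,0,0.0889,0],[-0.009,0,0.0005,0,0.1333,0],[-0.012,0,0.0008,0,0.1778,0]],
  ],
)

```text
clock: 22.15
position: [0.5383, 0.081, 0.2474]
ee_rot: [[0.015, 1.0, -0.009], [0.851, -0.018, -0.525], [-0.525, 0.0, -0.851]]
force: [0.7, 1.5, -5.4]
width: 0.434
```

```bash
python3 -c "
from h import *
meas('+')"
```

```text
22.15 + -33.33 -31.68 0.0867 [0.66, 1.51, -5.42] [1.545, 0.021, 0.106] 0.434 [-0.54, -43.02, 8.37, -22.15, 2.66, 1.91, -0.29]
```

servo_tool(
  motion=[
    [[-0.003,0,0,0,0.0444,0],[-0.006,0,0.0002,0,0.0889,0],[-0.009,0,0.0005,0,0.1333,0],[-0.012,0,0.0008,0,0.1778,0],[-0.0149,0,0.0013,0,0.2222,0]],
  ],
)

```text
clock: 22.57
position: [0.538, 0.0678, 0.2544]
ee_rot: [[0.016, 1.0, -0.006], [0.929, -0.017, -0.37], [-0.37, 0.0, -0.929]]
force: [0.3, 4.2, -6.2]
width: 0.434
```

```bash
python3 -c "
from h import *
meas('+')"
```

```text
22.567 + -23.41 -21.74 0.0865 [0.19, 4.21, -6.19] [1.804, -0.076, 0.069] 0.434 [0.49, -40.41, 7.75, -23.21, 2.77, 1.52, -0.32]
```

servo_tool(
  motion=[
    [[-0.003,0,0,0,0.0444,0],[-0.006,0,0.0002,0,0.0889,0],[-0.009,0,0.0005,0,0.1333,0],[-0.012,0,0.0008,0,0.1778,0],[-0.0149,0,0.0013,0,0.2222,0]],
  ],
)

```text
clock: 22.98
position: [0.5377, 0.0535, 0.2589]
ee_rot: [[0.017, 1.0, -0.003], [0.979, -0.017, -0.204], [-0.204, 0.001, -0.979]]
force: [-0.0, 4.6, -5.2]
width: 0.43
```

```bash
python3 -c "
from h import *
meas('+')"
```

```text
22.983 + -13.47 -11.76 0.0863 [-0.1, 4.61, -5.21] [1.558, -0.182, 0.068] 0.43 [0.55, -38.39, 6.73, -24.02, 2.43, 0.98, -0.41]
```

servo_tool(
  motion=[
    [[-0.003,0,0,0,0.0444,0],[-0.006,0,0.0002,0,0.0889,0],[-0.009,0,0.0005,0,0.1333,0],[-0.012,0,0.0008,0,0.1778,0],[-0.0149,0,0.0013,0,0.2222,0]],
  ],
)

```text
clock: 23.4
position: [0.5374, 0.0387, 0.2609]
ee_rot: [[0.017, 1.0, 0.0], [0.999, -0.017, -0.031], [-0.031, 0.001, -1.0]]
force: [0.5, 5.5, -4.3]
width: 0.434
```

```bash
python3 -c "
from h import *
meas('+')"
```

```text
23.4 + -3.55 -1.77 0.086 [0.44, 5.47, -4.33] [1.29, -0.322, -0.005] 0.434 [0.62, -37.47, 6.1, -24.35, 2.01, 0.51, -0.48]
```

servo_tool(
  motion=[
    [[-0.003,0,0,0,0.0444,0],[-0.006,0,0.0002,0,0.0889,0],[-0.009,0,0.0005,0,0.1333,0],[-0.012,0,0.0008,0,0.1778,0],[-0.0149,0,0.0013,0,0.2222,0]],
  ],
)

```text
clock: 23.82
position: [0.5371, 0.0238, 0.2603]
ee_rot: [[0.017, 1.0, 0.003], [0.99, -0.017, 0.143], [0.143, 0.001, -0.99]]
force: [0.7, 4.8, -4.1]
width: 0.436
```

```bash
python3 -c "
from h import *
meas('+')"
```

```text
23.817 + 6.44 8.23 0.0858 [0.59, 4.79, -4.06] [0.997, -0.41, -0.192] 0.436 [0.65, -37.7, 5.82, -24.2, 1.51, 0.23, -0.5]
```

servo_tool(
  motion=[
    [[-0.003,0,0,0,0.0444,0],[-0.006,0,0.0002,0,0.0889,0],[-0.009,0,0.0005,0,0.1333,0],[-0.012,0,0.0008,0,0.1778,0],[-0.0149,0,0.0013,0,0.2222,0]],
  ],
)

```text
clock: 24.23
position: [0.5368, 0.0091, 0.2571]
ee_rot: [[0.016, 1.0, 0.006], [0.95, -0.017, 0.313], [0.313, 0.001, -0.95]]
force: [-0.5, 5.3, -3.2]
width: 0.43
```

```bash
python3 -c "
from h import *
meas('+')"
```

```text
24.233 + 16.47 18.23 0.0856 [-0.6, 5.33, -3.2] [0.693, -0.404, -0.271] 0.43 [0.65, -39.09, 5.77, -23.62, 0.97, 0.19, -0.47]
```

servo_tool(
  motion=[
    [[-0.003,0,0,0,0.0444,0],[-0.006,0,0.0002,0,0.0889,0],[-0.009,0,0.0005,0,0.1333,0],[-0.012,0,0.0008,0,0.1778,0],[-0.0149,0,0.0013,0,0.2222,0]],
  ],
)

```text
clock: 24.65
position: [0.5365, -0.0046, 0.2514]
ee_rot: [[0.015, 1.0, 0.009], [0.881, -0.017, 0.473], [0.473, 0.001, -0.881]]
force: [-0.6, 4.5, -1.8]
width: 0.434
```

```bash
python3 -c "
from h import *
meas('+')"
```

```text
24.65 + 26.46 28.23 0.0854 [-0.69, 4.49, -1.77] [0.407, -0.429, -0.365] 0.434 [0.65, -41.5, 5.89, -22.64, 0.47, 0.38, -0.4]
```

servo_tool(
  motion=[
    [[-0.003,0,0,0,0.0444,0],[-0.006,0,0.0002,0,0.0889,0],[-0.009,0,0.0005,0,0.1333,0],[-0.012,0,0.0008,0,0.1778,0],[-0.0149,0,0.0013,0,0.2222,0]],
  ],
)

```text
clock: 25.07
position: [0.5363, -0.0173, 0.2435]
ee_rot: [[0.013, 1.0, 0.012], [0.785, -0.017, 0.619], [0.619, 0.001, -0.785]]
force: [-0.7, 5.4, -1.1]
width: 0.435
```

```bash
python3 -c "
from h import *
meas('+')"; python3 vw.py | tail -8
```

```text
25.067 + 36.54 38.23 0.0852 [-0.83, 5.36, -1.1] [0.296, -0.363, -0.462] 0.435 [0.66, -44.65, 6.07, -21.29, 0.1, 0.69, -0.32]
 [ 22.15    1.    -33.33  -31.68    0.765  -0.505  14.   ]
 [ 22.567   1.    -23.41  -21.74    0.257   0.003  15.   ]
 [ 22.983   1.    -13.47  -11.76    0.105   0.155  16.   ]
 [ 23.4     1.     -3.55   -1.77    0.091   0.169  17.   ]
 [ 23.817   1.      6.44    8.23    0.066   0.194  18.   ]
 [ 24.233   1.     16.47   18.23    0.072   0.188  19.   ]
 [ 24.65    1.     26.46   28.23    0.077   0.183  20.   ]
 [ 25.067   1.     36.54   38.23    0.067   0.193  21.   ]]
```

```bash
cat > fin.py <<'E'
from vw import *
R=run()
off=np.where(R[:,0]<20,-23.8,14.5+40.0); 
# drop transients (3 samples/10deg after reversals)
t=R[:,0]
bad=(t<5.2)|((t>6.3)&(t<7.2))|((t>9.6)&(t<10.3))|((t>22)&(t<22.9))
m=np.radians(R[:,3]+np.where(t<20,-23.8,np.where(t<26,54.5,0)))
k=~bad
A=np.c_[np.sin(m),np.cos(m)][k]; y=R[k,5]
x,*_=np.linalg.lstsq(A,y,rcond=None); r=y-A@x; c=np.linalg.inv(A.T@A)*r.var()
print('A',np.hypot(*x),'heavy=mark+',np.degrees(np.arctan2(x[1],x[0])),'+-',np.degrees(np.sqrt(c[1,1])/np.hypot(*x)))
print(np.round(np.c_[np.degrees(m[k]),R[k,1],y,r],3))
# free drag
A2=np.c_[A,R[k,1]]; x,*_=np.linalg.lstsq(A2,y,rcond=None); print(x,np.degrees(np.arctan2(x[1],x[0])))
E
python3 fin.py
```

```text
A 0.17785428379300328 heavy=mark+ 2.713832489843862 +- 2.1971107280083433
[[  2.38    1.     -0.011  -0.027]
 [ 12.37    1.      0.051   0.005]
 [ 18.37    1.      0.035  -0.029]
 [-12.03   -1.     -0.048  -0.019]
 [-22.     -1.     -0.055   0.003]
 [-27.99   -1.     -0.059   0.017]
 [-33.99   -1.     -0.057   0.036]
 [-39.99   -1.     -0.066   0.042]
 [-45.99   -1.     -0.082   0.04 ]
 [-52.     -1.     -0.116   0.018]
 [-58.01   -1.     -0.15   -0.003]
 [-64.02   -1.     -0.205  -0.049]
 [-39.28    1.     -0.075   0.031]
 [-33.31    1.     -0.062   0.028]
 [-27.33    1.     -0.051   0.023]
 [-21.35    1.     -0.047   0.01 ]
 [-15.37    1.     -0.041  -0.002]
 [ -9.39    1.     -0.051  -0.031]
 [ -3.4     1.     -0.057  -0.055]
 [  2.59    1.     -0.04   -0.056]
 [  8.58    1.      0.012  -0.022]
 [ 14.57    1.      0.059   0.007]
 [ 42.74    1.      0.155   0.028]
 [ 52.73    1.      0.169   0.023]
 [ 62.73    1.      0.194   0.033]
 [ 72.73    1.      0.188   0.016]
 [ 82.73    1.      0.183   0.005]
 [ 92.73    1.      0.193   0.016]]
[ 0.1852  0.0126 -0.0066] 3.8924786030379614
```

servo_tool(
  motion=[
    [[0,0,0,0,0,0],[0,0,0,0,0,0],[0,0,0,0,0,0],[0,0,0,0,0,0],[0,0,0,0,0,0]],
  ],
  hand=-1,
)

```text
clock: 25.48
position: [0.5367, -0.0175, 0.243]
ee_rot: [[0.013, 1.0, 0.011], [0.788, -0.017, 0.615], [0.615, 0.001, -0.789]]
force: [0.3, -0.1, 0.3]
width: 0.776
```

```bash
python3 -c "
from h import *
meas('open'); p,R=target(-40,.087);print(delta(p,R))
im=snap('scene','s3'); cv2.imwrite('pics/s3z.png',cv2.resize(im[110:230,170:310],None,fx=5,fy=5,interpolation=cv2.INTER_CUBIC))"
```

```text
25.483 open 36.81 37.95 0.0849 [0.26, -0.11, 0.26] [-0.593, 0.068, -0.023] 0.776 [0.18, -43.67, 3.84, -20.33, -1.41, 1.47, -0.01]
(array([ 0.0834, -0.0005,  0.0667]), array([ 0.0016, -1.7322, -0.0006]))
```

View pics/s3z.png

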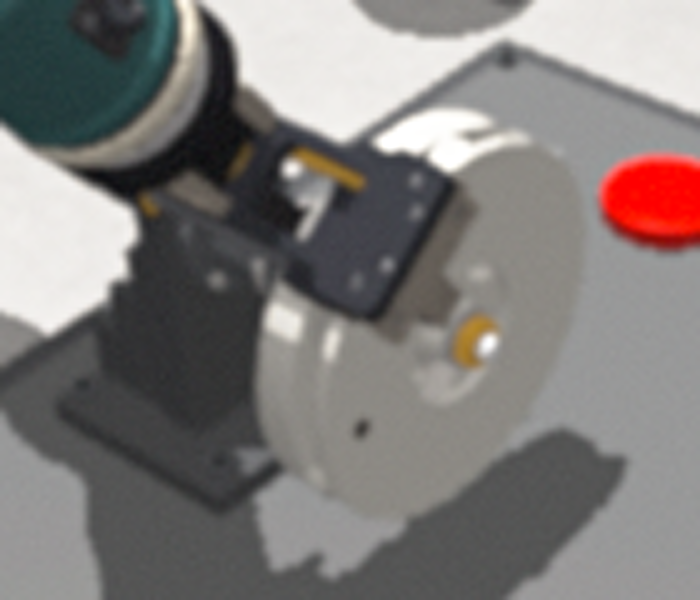

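servo_tool(
  motion=[
    [[0.0091,0,0.0005,0,-0.1333,0],[0.018,0,0.0019,0,-0.2667,0],[0.0268,0,0.0042,0,-0.4,0],[0.0352,0,0.0075,0,-0.5333,0],[0.0433,0,0.0116,0,-0.6667,0]],
  ],
)

```text
clock: 25.95
position: [0.5381, 0.0239, 0.2615]
ee_rot: [[0.017, 1.0, 0.006], [0.991, -0.018, 0.135], [0.135, 0.004, -0.991]]
force: [0.3, 0.1, -0.1]
width: 1.003
```

servo_tool(
  motion=[
    [[0.0091,0,0.0005,0,-0.1333,0],[0.018,0,0.0019,0,-0.2667,0],[0.0268,0,0.0042,0,-0.4,0],[0.0352,0,0.0075,0,-0.5333,0],[0.0433,0,0.0116,0,-0.6667,0]],
  ],
)

```text
clock: 26.37
position: [0.5388, 0.0695, 0.2559]
ee_rot: [[0.016, 1.0, -0.003], [0.926, -0.016, -0.378], [-0.378, 0.004, -0.926]]
force: [-0.3, 0.6, 0.2]
width: 1.001
```

servo_tool(
  motion=[
    [[0.0091,0,0.0005,0,-0.1333,0],[0.018,0,0.0019,0,-0.2667,0],[0.0268,0,0.0042,0,-0.4,0],[0.0268,0,0.0042,0,-0.4,0],[0.0268,0,0.0042,0,-0.4,0]],
  ],
)

```text
clock: 26.78
position: [0.5381, 0.0932, 0.2393]
ee_rot: [[0.009, 1.0, -0.01], [0.765, -0.014, -0.644], [-0.644, -0.002, -0.765]]
force: [0.6, -1.3, 0.4]
width: 1.0
```

servo_tool(
  motion=[
    [[0,0,0,0,0,0],[0,0,0,0,0,0]],
  ],
)

```text
clock: 26.95
position: [0.5389, 0.0895, 0.2419]
ee_rot: [[0.017, 1.0, -0.012], [0.767, -0.021, -0.641], [-0.641, 0.002, -0.767]]
force: [-0.1, -0.4, 0.2]
width: 1.001
```

```bash
python3 -c "
from h import *
meas('x'); p,R=target(-40,.087);print(delta(p,R)); print(mark((361.5)/5-.5+170,428.5/5-.5+110))"
```

```text
26.95 x -40.0 -39.89 0.0873 [-0.05, -0.37, 0.22] [0.587, 0.014, -0.04] 1.001 [-1.01, -44.45, 7.52, -20.02, 1.54, 1.16, 0.02]
(array([-0.    , -0.0009,  0.0003]), array([-0.0019, -0.0023, -0.006 ]))
(np.float64(0.07046691027634086), np.float64(96.44334096235495))
```

servo_tool(
  motion=[
    [[0,-0.001,0,0,0,0],[0,-0.001,0,0,0,0],[0,-0.001,0,0,0,0],[0,-0.001,0,0,0,0],[0,-0.001,0,0,0,0]],
  ],
  hand=1,
)

```text
clock: 27.37
position: [0.5376, 0.0912, 0.2407]
ee_rot: [[0.014, 1.0, -0.011], [0.766, -0.018, -0.642], [-0.643, 0.0, -0.766]]
force: [0.3, -0.6, -0.4]
width: 0.661
```

servo_tool(
  motion=[
    [[0,0,0,0,0,0],[0,0,0,0,0,0],[0,0,0,0,0,0],[0,0,0,0,0,0],[0,0,0,0,0,0]],
  ],
)

```text
clock: 27.78
position: [0.5384, 0.0914, 0.2405]
ee_rot: [[0.014, 1.0, -0.01], [0.766, -0.017, -0.643], [-0.643, 0.002, -0.766]]
force: [6.3, -0.4, -1.9]
width: 0.427
```

servo_tool(
  motion=[
    [[-0.003,0,0,0,0.0444,0],[-0.006,0,0.0002,0,0.0889,0],[-0.009,0,0.0005,0,0.1333,0],[-0.012,0,0.0008,0,0.1778,0]],
  ],
)

```text
clock: 28.12
position: [0.5382, 0.0819, 0.2477]
ee_rot: [[0.015, 1.0, -0.007], [0.85, -0.017, -0.527], [-0.527, 0.002, -0.85]]
force: [7.0, -1.3, -5.2]
width: 0.435
```

```bash
python3 -c "
from h import *
meas('+')"
```

```text
28.117 + -33.69 -31.83 0.0874 [7.02, -1.18, -5.17] [0.887, -0.759, 0.457] 0.435 [-2.44, -42.84, 6.26, -20.2, 1.33, 2.64, -0.24]
```

servo_tool(
  motion=[
    [[-0.003,0,0,0,0.0444,0],[-0.006,0,0.0002,0,0.0889,0],[-0.009,0,0.0005,0,0.1333,0],[-0.012,0,0.0008,0,0.1778,0],[-0.0149,0,0.0013,0,0.2222,0]],
  ],
)

```text
clock: 28.53
position: [0.538, 0.0686, 0.2548]
ee_rot: [[0.017, 1.0, -0.004], [0.928, -0.017, -0.371], [-0.371, 0.003, -0.928]]
force: [5.8, 0.2, -2.2]
width: 0.433
```

```bash
python3 -c "
from h import *
meas('+')"
```

```text
28.533 + -23.78 -21.81 0.0872 [5.81, 0.34, -2.25] [0.598, -0.764, 0.261] 0.433 [-1.94, -39.81, 5.05, -21.04, 1.1, 2.0, -0.32]
```

servo_tool(
  motion=[
    [[-0.003,0,0,0,0.0444,0],[-0.006,0,0.0002,0,0.0889,0],[-0.009,0,0.0005,0,0.1333,0],[-0.012,0,0.0008,0,0.1778,0],[-0.0149,0,0.0013,0,0.2222,0]],
  ],
)

```text
clock: 28.95
position: [0.5377, 0.0543, 0.2594]
ee_rot: [[0.018, 1.0, -0.001], [0.979, -0.017, -0.205], [-0.205, 0.003, -0.979]]
force: [4.1, -0.3, -1.9]
width: 0.436
```

```bash
python3 -c "
from h import *
meas('+')"
```

```text
28.95 + -13.9 -11.82 0.087 [4.07, -0.24, -1.9] [0.233, -0.601, 0.105] 0.436 [-1.79, -37.35, 4.05, -21.64, 0.85, 1.4, -0.4]
```

servo_tool(
  motion=[
    [[-0.003,0,0,0,0.0444,0],[-0.006,0,0.0002,0,0.0889,0],[-0.009,0,0.0005,0,0.1333,0],[-0.012,0,0.0008,0,0.1778,0],[-0.0149,0,0.0013,0,0.2222,0]],
  ],
)

```text
clock: 29.37
position: [0.5374, 0.0394, 0.2616]
ee_rot: [[0.018, 1.0, 0.002], [0.999, -0.018, -0.032], [-0.032, 0.003, -0.999]]
force: [3.3, 0.7, 0.6]
width: 0.437
```

```bash
python3 -c "
from h import *
meas('+')"
```

```text
29.367 + -3.94 -1.83 0.0868 [3.29, 0.77, 0.55] [-0.067, -0.508, -0.042] 0.437 [-1.76, -35.84, 3.38, -21.81, 0.55, 0.89, -0.47]
```

servo_tool(
  motion=[
    [[-0.003,0,0,0,0.0444,0],[-0.006,0,0.0002,0,0.0889,0],[-0.009,0,0.0005,0,0.1333,0],[-0.012,0,0.0008,0,0.1778,0],[-0.0149,0,0.0013,0,0.2222,0]],
  ],
)

```text
clock: 29.78
position: [0.5371, 0.0243, 0.2611]
ee_rot: [[0.018, 1.0, 0.006], [0.99, -0.018, 0.142], [0.142, 0.003, -0.99]]
force: [1.1, 0.4, 1.3]
width: 0.43
```

```bash
python3 -c "
from h import *
meas('+')"
```

```text
29.783 + 6.01 8.17 0.0865 [1.12, 0.4, 1.29] [-0.26, -0.261, -0.113] 0.43 [-1.86, -35.5, 2.99, -21.56, 0.19, 0.58, -0.49]
```

servo_tool(
  motion=[
    [[-0.003,0,0,0,0.0444,0],[-0.006,0,0.0002,0,0.0889,0],[-0.009,0,0.0005,0,0.1333,0],[-0.012,0,0.0008,0,0.1778,0],[-0.0149,0,0.0013,0,0.2222,0]],
  ],
)

```text
clock: 30.2
position: [0.5368, 0.0096, 0.2579]
ee_rot: [[0.017, 1.0, 0.009], [0.95, -0.019, 0.312], [0.312, 0.003, -0.95]]
force: [1.0, -0.6, 3.5]
width: 0.435
```

```bash
python3 -c "
from h import *
meas('+')"
```

```text
30.2 + 16.01 18.16 0.0863 [1.01, -0.58, 3.48] [-0.433, -0.119, -0.094] 0.435 [-2.08, -36.41, 2.77, -20.89, -0.2, 0.52, -0.45]
```

servo_tool(
  motion=[
    [[-0.003,0,0,0,0.0444,0],[-0.006,0,0.0002,0,0.0889,0],[-0.009,0,0.0005,0,0.1333,0],[-0.012,0,0.0008,0,0.1778,0],[-0.0149,0,0.0013,0,0.2222,0]],
  ],
)

```text
clock: 30.62
position: [0.5365, -0.0044, 0.2523]
ee_rot: [[0.015, 1.0, 0.012], [0.881, -0.019, 0.472], [0.472, 0.003, -0.882]]
force: [-0.1, -1.4, 4.3]
width: 0.433
```

```bash
python3 -c "
from h import *
meas('+')"
```

```text
30.617 + 26.08 28.16 0.0861 [-0.06, -1.43, 4.25] [-0.434, 0.057, -0.071] 0.433 [-2.37, -38.49, 2.67, -19.82, -0.54, 0.65, -0.37]
```

servo_tool(
  motion=[
    [[-0.003,0,0,0,0.0444,0],[-0.006,0,0.0002,0,0.0889,0],[-0.009,0,0.0005,0,0.1333,0],[-0.012,0,0.0008,0,0.1778,0],[-0.0149,0,0.0013,0,0.2222,0]],
  ],
)

```text
clock: 31.03
position: [0.5362, -0.0172, 0.2443]
ee_rot: [[0.013, 1.0, 0.015], [0.786, -0.019, 0.618], [0.618, 0.003, -0.786]]
force: [-0.3, -2.2, 5.2]
width: 0.431
```

```bash
python3 -c "
from h import *
meas('+')"; python3 vw.py | tail -8
```

```text
31.033 + 36.13 38.15 0.0859 [-0.25, -2.18, 5.22] [-0.371, 0.119, -0.091] 0.431 [-2.74, -41.48, 2.61, -18.4, -0.77, 0.87, -0.28]
 [ 28.117   1.    -33.69  -31.83    0.7    -0.44   22.   ]
 [ 28.533   1.    -23.78  -21.81    0.142   0.118  23.   ]
 [ 28.95    1.    -13.9   -11.82    0.107   0.153  24.   ]
 [ 29.367   1.     -3.94   -1.83    0.137   0.123  25.   ]
 [ 29.783   1.      6.01    8.17    0.14    0.12   26.   ]
 [ 30.2     1.     16.01   18.16    0.214   0.046  27.   ]
 [ 30.617   1.     26.08   28.16    0.316  -0.056  28.   ]
 [ 31.033   1.     36.13   38.15    0.345  -0.085  29.   ]]
```

```bash
cat > ft.py <<'E'
from h import *
L=[json.loads(l) for l in open('log.jsonl')]
fr=[l for l in L if l['tag'] in('f-','f+')]
a=np.radians([l['tilt'] for l in fr]); B=np.c_[np.sin(a),np.cos(a)]; k,*_=np.linalg.lstsq(B,np.array([l['M'][0] for l in fr]),rcond=None)
print('bias',k,(np.array([l['M'][0] for l in fr])-B@k).std(), 'F mean',np.mean([l['F'] for l in fr],0),np.std([l['F'] for l in fr],0))
G=[l for l in L if l['tag'] in('+','-')]
t=np.array([l['t'] for l in G]); s=np.array([1 if l['tag']=='+' else -1 for l in G]); tilt=np.array([l['tilt'] for l in G]); a=np.radians(tilt)
F=np.array([l['F'] for l in G]); M=np.array([l['M'] for l in G])[:,0]-np.c_[np.sin(a),np.cos(a)]@k
ang=np.radians([l['ang'] for l in G]); r=np.array([l['r'] for l in G])
tau0=M-r*(F[:,1]*np.cos(ang)+F[:,2]*np.sin(ang)); Ft=F[:,1]*np.cos(a)+F[:,2]*np.sin(a)
m=np.radians(tilt+np.where(t<20,-23.8,np.where(t<26,54.5,135)))
bad=(t<4.7)|((t>6.3)&(t<6.6))|((t>9.6)&(t<9.9))
K=~bad
def fit(h):
    y=(tau0-h*Ft+.26*s)[K]; A=np.c_[np.sin(m),np.cos(m)][K]; x,*_=np.linalg.lstsq(A,y,rcond=None); q=y-A@x; c=np.linalg.inv(A.T@A)*q.var()
    return x,q,np.sqrt(np.diag(c))
for h in (.12,.15,.17,.18,.19,.2,.21,.22,.25):
    x,q,c=fit(h); print(h,'A',np.hypot(*x),'delta',np.degrees(np.arctan2(x[1],x[0])),'+-',np.degrees(c[1]/np.hypot(*x)),'rms',q.std())
A=np.c_[Ft,np.sin(m),np.cos(m)][K]; x,*_=np.linalg.lstsq(A,(tau0+.26*s)[K],rcond=None); print(x)
h=.19; y=(tau0-h*Ft+.26*s); x,q,c=fit(h)
for i in range(len(t)): print(t[i],s[i],round(np.degrees(m[i]),1),round(y[i],3),round(x[0]*np.sin(m[i])+x[1]*np.cos(m[i]),3))
E
python3 ft.py
```

```text
bias [-0.9881 -0.0598] 0.026710306137356477 F mean [ 0.0713 -0.0475  0.1094] [0.5303 0.3405 0.4215]
0.12 A 0.5352953414886672 delta 26.898630200895205 +- 7.415753108769514 rms 0.34037724855022244
0.15 A 0.40914614537691246 delta 20.99269252443131 +- 6.840521365264864 rms 0.23998243997951152
0.17 A 0.32899644323309796 delta 14.584488369276254 +- 6.433157106128392 rms 0.1814793258794561
0.18 A 0.291096615636734 delta 10.085776703141148 +- 6.317158044101749 rms 0.1576778521752356
0.19 A 0.2555168144486091 delta 4.289426773202825 +- 6.394368533398736 rms 0.1400970350641683
0.2 A 0.22336845827565366 delta -3.2735148898866404 +- 6.8533203486985075 rms 0.1312606880341098
0.21 A 0.196344382895445 delta -13.135777401613936 +- 7.895399947885123 rms 0.1329243094202364
0.22 A 0.17681003391328465 delta -25.63242662337325 +- 9.546158442968068 rms 0.14472626115790915
0.25 A 0.18360811370940738 delta -69.59407426761757 +- 13.88706421448909 rms 0.21863219228626773
[ 0.2031  0.2132 -0.0226]
4.6 1 -17.6 -0.269 -0.059
5.017 1 -7.6 0.145 -0.015
5.433 1 2.4 0.143 0.03
5.85 1 12.4 0.15 0.073
6.1 1 18.4 0.2
[... 385 characters left out ...]
3 -0.193 -0.168
10.517 1 -39.3 -0.16 -0.147
10.767 1 -33.3 0.161 -0.124
11.017 1 -27.3 0.127 -0.1
11.267 1 -21.4 0.189 -0.075
11.517 1 -15.4 -0.106 -0.049
11.767 1 -9.4 0.053 -0.023
12.017 1 -3.4 -0.089 0.004
12.267 1 2.6 -0.197 0.031
12.517 1 8.6 0.028 0.057
12.767 1 14.6 0.292 0.083
22.15 1 22.8 0.184 0.116
22.567 1 32.8 0.028 0.154
22.983 1 42.7 0.124 0.187
23.4 1 52.7 0.022 0.214
23.817 1 62.7 0.298 0.235
24.233 1 72.7 0.187 0.249
24.65 1 82.7 0.319 0.255
25.067 1 92.7 0.233 0.254
28.117 1 103.2 0.184 0.244
28.533 1 113.2 0.221 0.227
28.95 1 123.2 0.3 0.203
29.367 1 133.2 0.015 0.173
29.783 1 143.2 0.043 0.137
30.2 1 153.2 0.056 0.098
30.617 1 163.2 0.153 0.056
31.033 1 173.2 0.146 0.011
```

```bash
cat > kin.py <<'E'
from h import *
import itertools
L=[json.loads(l) for l in open('log.jsonl')]
Lg=[l for l in L if l['t']>12.8]   # full-precision joints
def tcp(l): # reconstruct from log in stand coords
    a=np.radians(l['ang']); return RS@np.array([l['x'],-np.sin(a)*l['r'],np.cos(a)*l['r']])+C
Y=np.array([tcp(l) for l in Lg]); Q=np.array([l['j'] for l in Lg])
def fk(q,p,sg):
    R=np.eye(3); t=np.array([0,0,p[0]]); axs=[]
    Z=lambda s,a:Ro.from_euler('z',s*a).as_matrix(); Yy=lambda s,a:Ro.from_euler('y',s*a).as_matrix()
    seq='zyzyzyz'; d=[0,0,p[1],0,p[2],0,p[3]]; ox=[0,0,p[4],-p[4]+p[6]*0,p[5],0,0]
    out=[]
    R=Z(1,p[7])
    for i in range(7):
        ax=R@(np.array([0,0,sg[i]]) if seq[i]=='z' else np.array([0,sg[i],0])); out.append((ax,t.copy()))
        R=R@(Z(sg[i],q[i]) if seq[i]=='z' else Yy(sg[i],q[i]))
        t=t+R@np.array([ox[i],0,d[i]])
    return t,R,out
if __name__=='__main__':
    best=[]
    s0=st0=[-1.198,0.468,-0.012,1.603,0.006,1.071,-0.056]
    for s1,s3,s5 in itertools.product([1,-1],repeat=3):
        sg=[s1,1,s3,1,s5,1,1]
        f=lambda p:np.concatenate([(fk(q,p,sg)[0]-y) for q,y in zip(Q,Y)]+[fk(s0,p,sg)[0]-[.263,.595,.24]]+[1e-3*np.array(p)])
        r=least_squares(f,[.35,.4,.4,.3,0,0,0,0]); best.append((r.cost,sg,r.x)); print(r.cost,sg,r.x)
    b=min(best,key=lambda z:z[0]); sg=b[1];p=b[2]
    res=np.array([fk(q,p,sg)[0]-y for q,y in zip(Q,Y)]); print(np.abs(res).max(0)); 
    json.dump([sg,list(p)],open('kin.json','w'))
    print(fk(s0,p,sg)[:2]); print(telemetry.state()['ee_rot'],fk(telemetry.state()['joints'],p,sg)[1])
E
python3 kin.py
```

```text
0.2519702754935661 [1, 1, 1, 1, 1, 1, 1] [ 1.7139 -2.9077 -0.7478 -1.0579  1.6369  1.2606  0.     -0.3512]
0.26511872291516875 [1, 1, 1, 1, -1, 1, 1] [ 2.0116 -3.6174 -0.5871 -1.6462  1.6593  1.3739  0.     -0.525 ]
0.419696515823602 [1, 1, -1, 1, 1, 1, 1] [ 0.3492  0.5989  0.3286  0.6421  0.023  -0.1115  0.      1.2807]
0.23396853064442116 [1, 1, -1, 1, -1, 1, 1] [ 0.1998 -0.2616  0.1251  0.2967  0.0493 -0.8169  0.      1.2542]
0.17401682136757293 [-1, 1, 1, 1, 1, 1, 1] [-0.2085 -0.1476 -0.3772  0.2965  0.3867 -0.6213  0.     -0.8881]
0.22803276566243455 [-1, 1, 1, 1, -1, 1, 1] [-0.3423  0.4161 -0.5658  0.6855  0.4938 -0.3434  0.     -0.8151]
0.05933004183718563 [-1, 1, -1, 1, 1, 1, 1] [ 0.0048  0.3333  0.2952  0.3161 -0.0501 -0.5635  0.     -0.1556]
0.0007717352828826898 [-1, 1, -1, 1, -1, 1, 1] [ 0.3474  0.5304  0.5456  0.2925 -0.0329  0.005   0.     -0.0401]
[0.0071 0.0041 0.0025]
(array([0.2634, 0.6165, 0.2482]), array([[-0.3366, -0.9416, -0.0003],
       [-0.9416,  0.3366, -0.0003],
       [ 0.0004,  0.0002, -1.    ]]))
[[ 0.0131  0.9998  0.0146]
 [ 0.7862 -0.0193  0.6176]
 [ 0.6178  0.0034 -0.7863]] [[ 0.0324  0.9987  0.0394]
 [ 0.7858 -0.0498  0.6165]
 [ 0.6177  0.011  -0.7863]]
```

```bash
cat > kin2.py <<'E'
from kin import *
SG=[-1,1,-1,1,-1,1,-1]
X=[([-1.198,0.468,-0.012,1.604,0.006,1.071,-0.056],[.262,.594,.239],[[-0.915,0.404,-0.001],[0.404,0.915,-0.002],[0,-0.002,-1]]),
([-1.159,0.288,0.026,1.499,-0.009,1.348,-0.092],[.2862,.542,.3992],[[-0.862,0.506,0.002],[0.506,0.862,0.007],[0.002,0.007,-1]]),
([-1.011,0.123,0.167,1.713,-0.021,1.307,-0.279],[.3663,.3757,.3949],[[-0.532,0.847,0],[0.847,0.532,0.001],[0,0.001,-1]]),
([-0.617,0.135,0.505,1.716,-0.068,1.308,-0.088],[.5283,.0576,.3944],[[-0.01,1,-0.001],[1,0.01,0.001],[0.001,-0.001,-1]]),
([-0.551,0.267,0.515,1.881,-0.151,1.033,0.008],[.5375,.0316,.2615],[[0.018,1,-0.001],[1,-0.018,-0.001],[-0.001,-0.001,-1]])]
s=telemetry.state(); X.append((s['joints'],s['position'],s['ee_rot']))
def fk2(q,p,sg=SG):
    # p: d0,d2,d4,d6, ox2,ox4,ox6, oy0,oy2,oy4,oy6, yaw7, ox0
    R=np.eye(3); t=np.array([0,0,p[0]]); out=[]
    off={0:[p[12],p[7],0],2:[p[4],p[8],p[1]],4:[p[5],p[9],p[2]],6:[p[6],p[10],p[3]]}
    for i in range(7):
        e='z' if i%2==0 else 'y'; ax=R@(np.array([0,0,sg[i]]) if e=='z' else np.array([0,sg[i],0])); out.append((ax,t.copy(),R.copy()))
        R=R@Ro.from_euler(e,sg[i]*q[i]).as_matrix()
        if i==6: R=R@Ro.from_euler('z',p[11]).as_matrix()
        if i in off: t=t+R@np.array(off[i])
    return t,R,out
def resid(p,reg=.003):
    r=[fk2(q,p)[0]-y for q,y in zip(Q,Y)]
    for q,y,Rm in X:
        t,R,_=fk2(q,p); r+=[t-y, .3*(R[:,2]-np.array(Rm)[:,2]), .3*(R[:,1]-np.array(Rm)[:,1])]
    r.append(reg*np.array(p)[[4,5,6,7,8,9,10,12]]); return np.concatenate(r)
if __name__=='__main__':
  for s7 in (-1,1):
   for y7 in (1.57,-1.57,0,3.14):
    SG[6]=s7
    r=least_squares(resid,[.35,.53,.54,.29]+[0]*7+[y7,0]); print(s7,r.cost,np.round(r.x,4)); 
    if r.cost<5e-4: json.dump([SG,list(r.x)],open('kin.json','w')); rr=resid(r.x); print(np.abs(rr[:3*len(Q)].reshape(-1,3)).max(0), np.round(rr[3*len(Q):3*len(Q)+54],4).reshape(-1,9))
E
python3 kin2.py
```

```text
-1 3.792538392801622e-07 [ 0.3064  0.5203  0.473   0.3046 -0.0004  0.0002  0.     -0.029  -0.004
 -0.0003  0.0001  1.5708 -0.    ]
[0.0001 0.     0.    ] [[ 0.      0.0001 -0.0001  0.0001  0.0002  0.     -0.0002  0.      0.0002]
 [-0.0001 -0.     -0.     -0.0001 -0.0001  0.      0.      0.0001 -0.0001]
 [ 0.0002 -0.0002  0.      0.0001 -0.0002  0.     -0.     -0.0001 -0.0002]
 [ 0.0002 -0.0001  0.0001  0.0002 -0.0002  0.     -0.      0.      0.0002]
 [-0.0001 -0.     -0.0001 -0.      0.0001  0.     -0.0001 -0.0002  0.    ]
 [-0.     -0.      0.     -0.      0.      0.     -0.     -0.     -0.    ]]
-1 3.7925383928042377e-07 [ 0.3064  0.5203  0.473   0.3046 -0.0004  0.0002  0.     -0.029  -0.004
 -0.0003  0.0001  1.5708 -0.    ]
[0.0001 0.     0.    ] [[ 0.      0.0001 -0.0001  0.0001  0.0002  0.     -0.0002  0.      0.0002]
 [-0.0001 -0.     -0.     -0.0001 -0.0001  0.      0.      0.0001 -0.0001]
 [ 0.0002 -0.0002  0.      0.0001 -0.0002  0.     -0.     -0.0001 -0.0002]
 [ 0.0002 -0.0001  0.0001  0.0002 -0.0002  0.     -0.      0.      0.0002]
 [-0.0001 -0.     -0.0001 -0.      0.000
[... 1131 characters left out ...]
0.0002  0.     -0.      0.      0.0002]
 [-0.0001 -0.     -0.0001 -0.      0.0001  0.     -0.0001 -0.0002  0.    ]
 [-0.     -0.      0.     -0.      0.      0.     -0.     -0.     -0.    ]]
1 0.10604002738541843 [ 0.3064  0.5203  0.473   0.3047 -0.0004  0.0002 -0.     -0.0291 -0.004
 -0.0003  0.      1.5674 -0.    ]
1 0.10604002738473257 [ 0.3064  0.5203  0.473   0.3047 -0.0004  0.0002 -0.     -0.0291 -0.004
 -0.0003  0.      1.5674 -0.    ]
1 0.1060400274148792 [ 0.3064  0.5203  0.473   0.3047 -0.0004  0.0002 -0.     -0.0291 -0.004
 -0.0003  0.      1.5674 -0.    ]
1 0.1060400274156442 [ 0.3064  0.5203  0.473   0.3047 -0.0004  0.0002 -0.     -0.0291 -0.004
 -0.0003  0.      1.5674 -0.    ]
```

```bash
cat > dyn.py <<'E'
from kin2 import *
SGk,pk=json.load(open('kin.json')); SG[:]=SGk
def ref(l): # refine q to measured pose
    if l['t']>12.8 : return np.array(l['j'])
    a=np.radians(l['tilt']); zz=RS@np.array([0,np.sin(a),-np.cos(a)]); y=tcp(l); q0=np.array(l['j'])
    f=lambda q:np.concatenate([(fk2(q,pk)[0]-y)/1e-4,(fk2(q,pk)[1][:,2]-zz)/3e-3,[(fk2(q,pk)[1][1,1]+.018)/.005],(q-q0)/.003])
    return least_squares(f,q0).x
D=[l for l in L if l['tag'] in('f+','f-','+','-','open')]
for l in D:
    l['q']=ref(l); l['s']={'+':1,'-':-1}.get(l['tag'][-1],0)
# dq/dphi path from polynomials on all moving
mv=[l for l in D if l['s']]
T=np.radians([l['tilt'] for l in mv]); QQ=np.array([l['q'] for l in mv]); PP=[np.polynomial.Polynomial.fit(T,QQ[:,i],6) for i in range(7)]
w=np.radians(24)
def reg(l):
    t,R,out=fk2(l['q'],pk); qd=l['s']*w*np.array([p.deriv()(np.radians(l['tilt'])) for p in PP])
    Rs=[o[2] for o in out][1:]+[R]  # frame after joint i
    A=np.zeros((7,7*3+7))
    for i in range(7):
        ax=out[i][0]
        for j in range(i,7):
            for k in range(3):
                A[i,3*j+k]=9.81*np.cross(ax,Rs[j][:,k])[2]
        A[i,21+i]=qd[i]
    return A
def Jac(l):
    t,R,out=fk2(l['q'],pk); return np.array([np.r_[np.cross(ax,C-o),ax] for ax,o,_ in out]).T  # twist at C
fr=[l for l in D if l['tag'] in('f+','f-')]
fr=[l for l in fr if not (l['t']>13.3 and l['t']<13.5) and not (16.5<l['t']<16.8)]
A=np.vstack([reg(l) for l in fr]); b=np.concatenate([l['jt'] for l in fr])
lam=.02
Ar=np.vstack([A,lam*np.eye(28)]); th=np.linalg.lstsq(Ar,np.r_[b,np.zeros(28)],rcond=None)[0]
print('free rms per joint',np.round((b-A@th).reshape(-1,7).std(0),3)); print('b',np.round(th[:21].reshape(7,3),3)); print('visc',np.round(th[21:],2))
def ext(l):
    d=np.array(l['jt'])-reg(l)@th; J=Jac(l)     # motor: d = -J^T W
    W=np.linalg.lstsq(J.T,-d,rcond=None)[0]; return W, d+J.T@W
if __name__=='__main__':
    for l in D:
        if l['tag'] not in('+','-'): continue
        W,e=ext(l); F=RS.T@W[:3]; M=RS.T@W[3:]
        l['tx']=M[0]; print(l['t'],l['tag'],l['tilt'],'F',np.round(F,2),'Fs',l['F'],'tau',round(M[0],3),'ball',round(M[0]+.26*l['s'],3),'e',round(np.abs(e).max(),3))
E
python3 dyn.py
```

```text
free rms per joint [0.091 0.061 0.034 0.012 0.005 0.006 0.004]
b [[-0.    -0.    -0.   ]
 [ 0.237  0.     3.139]
 [-0.197 -0.072  3.139]
 [ 0.046 -0.072  1.431]
 [ 0.002  0.001  1.431]
 [ 0.001  0.001  0.168]
 [ 0.005 -0.001  0.168]]
visc [-5.07 -4.92 -2.44 -2.47 -1.04 -1.02 -1.04]
4.6 + 6.17 F [-1.43  2.19  0.31] Fs [-2.17, 3.54, -0.62] tau -0.121 ball 0.139 e 0.071
5.017 + 16.18 F [-1.97  2.49  0.38] Fs [-2.26, 2.03, -0.18] tau -0.338 ball -0.078 e 0.006
5.433 + 26.18 F [-2.72  2.58  0.51] Fs [-2.02, 2.36, -0.23] tau -0.368 ball -0.108 e 0.014
5.85 + 36.17 F [-3.09  2.66  0.41] Fs [-2.87, 3.07, -1.18] tau -0.353 ball -0.093 e 0.038
6.1 + 42.17 F [-3.28  2.66  0.61] Fs [-3.33, 2.8, -0.5] tau -0.321 ball -0.061 e 0.023
6.517 - 31.72 F [-1.12 -1.43 -4.54] Fs [-0.57, -1.69, -6.38] tau 0.03 ball -0.23 e 0.089
6.933 - 21.74 F [-0.85 -2.5  -3.36] Fs [-0.6, -2.7, -4.08] tau 0.161 ball -0.099 e 0.04
7.35 - 11.77 F [-1.   -3.08 -1.47] Fs [-2.18, -2.63, -1.62] tau 0.176 ball -0.084 e 0.043
7.767 - 1.8 F [-1.31 -3.23  0.72] Fs [-1.28, -2.94, -0.44] tau 0.212 ball -0.048 e 0.002
8.017 - -4.19 F
[... 2517 characters left out ...]
-31.83 F [ 5.7  -1.34 -3.76] Fs [7.02, -1.18, -5.17] tau 0.295 ball 0.555 e 0.099
28.533 + -21.81 F [ 5.47 -0.16 -2.71] Fs [5.81, 0.34, -2.25] tau 0.046 ball 0.306 e 0.054
28.95 + -11.82 F [ 4.54  0.18 -1.26] Fs [4.07, -0.24, -1.9] tau 0.021 ball 0.281 e 0.036
29.367 + -1.83 F [3.34 0.24 0.47] Fs [3.29, 0.77, 0.55] tau -0.021 ball 0.239 e 0.017
29.783 + 8.17 F [2.04 0.04 2.23] Fs [1.12, 0.4, 1.29] tau -0.107 ball 0.153 e 0.0
30.2 + 18.16 F [ 0.89 -0.42  3.8 ] Fs [1.01, -0.58, 3.48] tau -0.221 ball 0.039 e 0.017
30.617 + 28.16 F [ 0.   -1.12  5.02] Fs [-0.06, -1.43, 4.25] tau -0.298 ball -0.038 e 0.035
31.033 + 38.15 F [-0.66 -2.    5.9 ] Fs [-0.25, -2.18, 5.22] tau -0.358 ball -0.098 e 0.044
```

```bash
cat > comb.py <<'E'
from dyn import *
G=[l for l in D if l['tag'] in '+-']
t=np.array([l['t'] for l in G]); s=np.array([l['s'] for l in G]); ti=np.radians([l['tilt'] for l in G])
m=ti+np.radians(np.where(t<20,-23.8,np.where(t<26,54.5,135)))
dyn=np.array([RS[:,0]@ext(l)[0][3:] for l in G])+.26*s
# virtual work with gravity model: tangent twist about arbor from J pseudo-inverse direction = actual dq
vwm=[]
for l in G:
    d=np.array(l['jt'])-reg(l)@th; dq=np.array([p.deriv()(np.radians(l['tilt'])) for p in PP]); vwm.append(-d@dq+.26*l['s'])
vwm=np.array(vwm)
from vw import run
vw0=run()[:,5]
bad=(t<5.2)|((t>6.3)&(t<7.2))|((t>9.6)&(t<10.3))|((t>22)&(t<22.9))|((t>28)&(t<28.9))
K=~bad
for nm,y in (('vw0',vw0),('vwm',vwm),('dyn',dyn)):
    for cols,nb in (([np.sin(m),np.cos(m)],'plain'),([np.sin(m),np.cos(m),np.sin(ti)],'+sin'),([np.sin(m),np.cos(m),np.sin(ti),np.ones_like(ti)],'+sin,1'),([np.sin(m),np.cos(m),ti,np.ones_like(ti),s,ti**2],'+t,t2,1,s')):
        A=np.c_[tuple(cols)][K]; x=np.linalg.lstsq(A,y[K],rcond=None)[0]; r=y[K]-A@x; c=np.sqrt(np.diag(np.linalg.inv(A.T@A)))*r.std()
        print(nm,nb,'A',round(np.hypot(x[0],x[1]),3),'delta',round(np.degrees(np.arctan2(x[1],x[0])),1),'+-',round(np.degrees(c[1]/np.hypot(x[0],x[1])),1),'rms',round(r.std(),3),np.round(x[2:],3))
print(np.round(np.c_[t,s,np.degrees(ti),np.degrees(m),vw0,vwm,dyn][K],3))
E
python3 comb.py | grep -v "^ \[\? *b\|visc"
```

```text
free rms per joint [0.091 0.061 0.034 0.012 0.005 0.006 0.004]
b [[-0.    -0.    -0.   ]
 [ 0.237  0.     3.139]
 [-0.197 -0.072  3.139]
 [ 0.046 -0.072  1.431]
 [ 0.002  0.001  1.431]
 [ 0.001  0.001  0.168]
 [ 0.005 -0.001  0.168]]
vw0 plain A 0.18 delta 4.9 +- 2.5 rms 0.035 []
vw0 +sin A 0.215 delta 7.3 +- 1.7 rms 0.027 [-0.077]
vw0 +sin,1 A 0.221 delta 9.7 +- 2.1 rms 0.026 [-0.074 -0.012]
vw0 +t,t2,1,s A 0.218 delta 9.0 +- 2.0 rms 0.024 [-0.046  0.    -0.007 -0.066]
vwm plain A 0.166 delta 1.7 +- 6.6 rms 0.085 []
vwm +sin A 0.266 delta 8.3 +- 2.8 rms 0.054 [-0.222]
vwm +sin,1 A 0.26 delta 6.3 +- 3.6 rms 0.054 [-0.225  0.012]
vwm +t,t2,1,s A 0.215 delta 4.9 +- 3.3 rms 0.04 [-0.179  0.036  0.027 -0.208]
dyn plain A 0.148 delta -2.7 +- 7.0 rms 0.08 []
dyn +sin A 0.254 delta 6.6 +- 2.0 rms 0.037 [-0.241]
dyn +sin,1 A 0.244 delta 2.5 +- 2.5 rms 0.035 [-0.248  0.023]
dyn +t,t2,1,s A 0.214 delta 1.1 +- 2.1 rms 0.026 [-0.215  0.037  0.02  -0.132]
[[  5.433   1.     26.18    2.38   -0.011  -0.104  -0.108]
 [  5.85    1.     36.17   12.37    0.048  -0.085  -0.093]
 [  6.1     1.     42.17 
[... 1163 characters left out ...]
3   1.    -11.76   42.74    0.153   0.266   0.252]
 [ 23.4     1.     -1.77   52.73    0.166   0.262   0.256]
 [ 23.817   1.      8.23   62.73    0.193   0.215   0.213]
 [ 24.233   1.     18.23   72.73    0.189   0.152   0.144]
 [ 24.65    1.     28.23   82.73    0.183   0.116   0.111]
 [ 25.067   1.     38.23   92.73    0.188   0.106   0.091]
 [ 28.95    1.    -11.82  123.18    0.153   0.281   0.281]
 [ 29.367   1.     -1.83  133.17    0.123   0.234   0.239]
 [ 29.783   1.      8.17  143.17    0.12    0.144   0.153]
 [ 30.2     1.     18.16  153.16    0.046   0.028   0.039]
 [ 30.617   1.     28.16  163.16   -0.056  -0.052  -0.038]
 [ 31.033   1.     38.15  173.15   -0.085  -0.113  -0.098]]
```

servo_tool(
  motion=[
    [[0,0,0,0,0,0],[0,0,0,0,0,0],[0,0,0,0,0,0],[0,0,0,0,0,0],[0,0,0,0,0,0]],
  ],
  hand=1,
)

```text
clock: 31.45
position: [0.5362, -0.0177, 0.2439]
ee_rot: [[0.014, 1.0, 0.014], [0.788, -0.02, 0.615], [0.615, 0.003, -0.788]]
force: [1.2, -4.3, 5.2]
width: 0.431
```

```bash
python3 -c "
from h import *
meas('end'); print(telemetry.state()['joint_vel'])
im=snap('scene','s4'); cv2.imwrite('pics/s4z.png',cv2.resize(im[110:230,170:310],None,fx=5,fy=5,interpolation=cv2.INTER_CUBIC))"
```

```text
31.45 end 36.56 37.98 0.0858 [1.25, -4.24, 5.2] [-0.445, 0.056, -0.141] 0.431 [-2.52, -40.66, 1.36, -18.13, -1.19, 1.44, 0.13]
[-0.0006  0.0006 -0.001   0.0013  0.0015 -0.0006 -0.0002]
```

View pics/s4z.png

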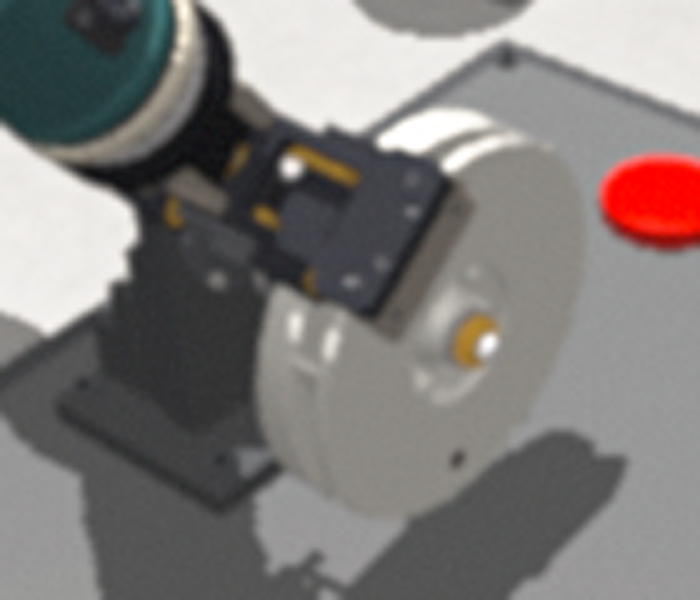

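```bash
python3 -c "
from h import *
print(mark((458.5)/5-.5+170,459.5/5-.5+110))
for th in (165,170,175,180): 
    a=np.radians(th); u,v=proj('scene',RS@np.array([.02,-np.sin(a)*.072,.135+np.cos(a)*.072])+TS); print(th,(u-170+.5)*5-.5,(v-110+.5)*5-.5)"
```

```text
(np.float64(0.07310096953754308), np.float64(176.28683038250065))
165 439.40436843540465 469.0620691308136
170 447.65380422554966 464.3787339416622
175 455.9236592301674 458.8124357534228
180 464.1596771559359 452.4117000777663
```

```bash
python3 -c "
from h import *
meas('final'); print(job.finish_job())"
```

```text
31.5 final 36.56 37.98 0.0858 [-0.54, -4.67, 5.15] [-0.423, 0.012, -0.171] 0.433 [-2.54, -40.67, 1.35, -18.13, -1.19, 1.45, 0.13]
the job is handed in; nothing more can be done
None
```

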